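# Hold a new tray foot against the pin tray for fastening

## Robot

A 6-joint arm with a two-finger parallel gripper is mounted at the origin on the work surface. World frame = base frame: x ahead of the robot, y to its left, z up, the work surface at z = 0. Lengths are in m, angles in degrees, forces in N, time in s.
With the tool pointing down it reaches from about 0.3 to 0.75 m from the base axis. Payload 8.5 kg.
Tool frame: the origin (TCP) lies midway between the tips of the shut fingers; the grasp point (between the pads) lies 19 mm behind it (manip.grasp_offset is the distance from the TCP to the grasp point, in m); z points along the fingers, x is the direction in which the jaws open and shut, and the axes are right-handed (so a half turn about z gives the same grasp; the last joint's range is limited). The gripper opens to 85 mm and grips with 20 to 120 N. Pads are 22 mm wide; open, the fingers measure 114 mm over their backs; the gripper's body (76 mm by 85 mm) begins 54 mm behind the grasp point. The pads swing forward as they close: fully open they stand 13 mm farther back than shut.
Start: joints at [-12.336, 21.807, 74.336, -0, 83.858, -12.336], TCP at [0.55, 0, 0.231] pointing down, gripper open.
Joint ranges: [-178.18, 178.18], [-50.72, 133.34], [12.68, 142.11], [-81.47, 261.47], [9.98, 163.14], [-165.26, 165.26]. Speed limits (degrees/s): [136.94, 136.94, 180, 180, 180, 180].

## Interface

Orientations are given as a 3x3 rotation matrix whose columns are the frame's x, y, z axes.
In Python, from cell import manip, read_camera, get_calibration gives the robot as it stands. The module is installed in compiled form; this text tells all that it offers.
- The arm moves only by the shell command python3 -m crank 'ROWS' [OPENING] [FORCE]. ROWS is JSON, a list that holds one entry, the list of rows, each a list of 4 numbers: the shift along the tool's x, y, z in m, then the turn about the tool's z in degrees. In form: [[[tx, ty, tz, turn], ...]]. A call has 1 to 12 rows; each row is the pose to reach, as a shift and turn from the pose commanded when the call began, along the tool's axes at that moment; what a row does not reach only later rows make up. A row lasts 1/8 s, in which the tool goes at most 62.5 mm and 10.7 degrees, less where a joint would pass 70% of its speed; a pose out of reach is approached as far as the arm can. A call with a gripper value outside its range is refused whole. OPENING is the opening, from 0 (shut) to 1 (fully open), set as the call begins (- or left out, the last holds). The fingers move at their own pace and stop on an object; FORCE is the grip in N (left out, the last holds). Time passes only in rows, so rows that repeat a pose let the fingers close. It gives the time, the measured TCP pose, the force and the opening at its end, in the units of the state.
- manip.read_state(): the state, without advancing time (a new reading comes with each control period).
- read_camera(name): name is "scene" or "side" or "wrist"; returns the picture (420x560x3 uint8, red, green, blue); there is no depth.
- get_calibration(name): a dict with "fovy" (degrees; the focal length in pixels is half the picture's height over the tangent of half this angle, whatever the lens; pixels are square), "cx", "cy" (the principal point, pixels), "T" (4x4, takes a point from camera to world coordinates). Camera axes: x right, y down, z forward; pixel columns grow to the right and rows downward; lengths in m; the calibration is good to about 2 mm. A picture is of the moment at which its call begins: read the wrist's pose just before it. get_calibration takes no time and is no camera call; for the wrist camera it gives the pose at the moment of the call.
- manip.close_job(): hands the job in, once; it reports no verdict.
The state is a dict: "time_s": time; "joints": joint angles; "joint_vel": joint speeds; "joint_torque": joint torques, N m; "ee_pos": TCP position; "tcp_rot": TCP orientation; "ft_force": force on the tool from outside, world axes, zero at the start; "ft_torque": the same for the moment, N m; "finger_gap": opening from 0.0 (shut) to 1.0 (fully open).
Only numpy, scipy, OpenCV 4.12 (cv2) and the standard library are available. Lean on these libraries where they do the work, as an engineer would, in place of code of your own. Each camera call takes 0.05 s, during which the arm holds its last target.

## Task

The old cracked foot of the steel pin tray has left three yellow scraps on the counter: using the blue sweeper, not the gripper itself, sweep all three into the steel scrap bay beside them. Then with the same sweeper push the white foot straight along the counter against the tray wall, squarely between the two blue marks, and press until the black pointer stands in the green band, never far into the red. Finish while still holding the sweeper and pressing steadily in the green, so that a colleague can drive the screw, and leave the speculum, clamp and vent lid where they are.

Things in the scene. Friction and masses are not known exactly. Their poses are not given: they have to be found in the camera images.
- cradle: Fixed aluminium cradle (sizes in mm) with the pin tray. Origin: on the counter under the middle of the tray wall to press on. +y: horizontal push direction, into the tray; +x: along the wall towards the bay. Wall face at y=0, x +-110, z 4 to 50; tray ends at y=140, cradle at y=225, x -166 to 139; bare counter at y<0. Scale beside the -x rail (x -130 to -165, z 31): y 50-58 white, 58-68 green, 68-80 red.
- tray (a joint): Travel (m) of the sprung tray along the cradle's +y: 0 at rest, stop at 0.030. Springs push back with 750 N/m (7.5 N at 10 mm). A black pointer on the tray shows the travel on the cradle's scale: white 0 to 0.008, green 0.008 to 0.018, red beyond (over-pressed from 0.026).
- mark (a point): Dark screw hole on the pressed tray wall, midway between two upright blue marks 64 apart, 18 above the counter; moves with the tray. At rest at (0, 0, 18) of the cradle.
- bay: Fixed scrap bay: three steel walls 30 high, 5 thick, no floor. Origin: on the counter at the middle of its open mouth; +x points inwards (heading as the cradle's +x). Inside 134 wide (y +-67), 100 deep (x 0 to 100). The mouth faces the strip with the scraps between foot and tray wall.
- foot: New white plastic tray foot, a block 60 x 36 x 30 high (x, y, z), about 90 g. Origin: centre of its underside. Lies loose on the counter about 170 before the tray wall, roughly opposite the marks; its +y face goes against the wall, roughly facing it at the start.
- scrap_a: Yellow scrap of the old foot, 26 x 20 x 16 high, about 20 g, loose on the counter between foot and tray wall. Origin: centre of its underside.
- scrap_b: Yellow scrap, L-shaped in plan, 22 x 22 x 18 high, about 20 g, loose between foot and tray wall. Origin: centre of its underside.
- scrap_c: Yellow scrap, 20 x 24 x 14 high, about 20 g, loose between foot and tray wall. Origin: centre of its underside.
- sweeper: Blue sweeper, grey grip, standing on the counter, 280 g. Origin: centre of underside. Blade 110 long (y), 28 thick (flat faces x +-14), 32 high; wings at both ends, 5 thick, 20 high, reach x +-26, so each face is a shallow scoop 100 wide inside. Grip block on top: 22 thick (x), 98 long (y), z 32 to 77: grasp from above, fingers closing along its x.
- speculum: Bystander: chrome nasal speculum lying flat, 130 x 70 x 14 high. Origin near its pivot, on the counter.
- clamp: Bystander: polished steel ring-handled clamp lying flat, 150 x 65 x 10 high. Origin at its pivot, on the counter.
- vent_lid: Bystander: steel lid with a hinged flap vent lying flat, 100 x 140 x 18 high. Origin: centre of its underside.

How it is judged:
By the outcome, as a careful person would: the job done as asked, in the order asked, and still so for the second after the job is handed in, while the arm keeps its last pose, push and grip.
It also fails if it takes over 61 s, if anything falls off the work surface, if the arm or the gripper's body presses on something with over 40 N, if the wrist force passes 120 N, or if a joint passes its speed limit or range.

## Working session

There is one attempt and no reset: what is moved stays moved. The work goes in short steps, Python scripts to look and compute and a shell command to move; the robot and the scene stay as the last step left them, time stands still between calls to the robot, and variables do not carry over. Pictures are saved under pics/ and viewed, and the job is handed in when it is done.

```bash
mkdir -p pics; ls; cat > h.py <<'E'
import numpy as np,cv2
from cell import manip,read_camera,get_calibration
def cal(n):
    c=get_calibration(n);f=210/np.tan(np.radians(c['fovy']/2));return f,c['cx'],c['cy'],np.array(c['T'])
def p2w(u,v,z,C):
    f,cx,cy,T=C;d=T[:3,:3]@np.array([(u-cx)/f,(v-cy)/f,1.]);o=T[:3,3];return o+d*(z-o[2])/d[2]
def w2p(p,C):
    f,cx,cy,T=C;q=T[:3,:3].T@(np.array(p)-T[:3,3]);return np.array([q[0]/q[2]*f+cx,q[1]/q[2]*f+cy])
def snap(n,name):
    C=cal(n);im=read_camera(n);cv2.imwrite('pics/'+name+'.png',im[:,:,::-1]);np.savez('pics/'+name+'.npz',im=im,f=C[0],cx=C[1],cy=C[2],T=C[3]);return im,C
def load(name):
    d=np.load('pics/'+name+'.npz');return d['im'],(float(d['f']),float(d['cx']),float(d['cy']),d['T'])
E
python3 - <<'E'
from h import *
for n in ['scene','side','wrist']:
    im,C=snap(n,n+'0');print(n,C[0],C[1],C[2]);print(C[3].round(3))
s=manip.read_state();print(s);print(manip.grasp_offset)
E
```

```text
pics
scene 465.34089568861435 276.3019975241432 209.67026997346173
[[-0.661  0.504 -0.556  1.051]
 [ 0.75   0.458 -0.477  0.279]
 [ 0.014 -0.732 -0.681  0.667]
 [ 0.     0.     0.     1.   ]]
side 540.2917771741052 276.2183263552095 205.10125029539313
[[ 0.957 -0.215  0.196  0.328]
 [-0.291 -0.715  0.636 -0.903]
 [ 0.003 -0.665 -0.747  0.928]
 [ 0.     0.     0.     1.   ]]
wrist 289.2731511109448 276.2593743496902 207.73134970040059
[[ 1.     0.002 -0.001  0.55 ]
 [ 0.001 -0.956 -0.294  0.075]
 [-0.002  0.294 -0.956  0.373]
 [ 0.     0.     0.     1.   ]]
{'time_s': 0.15, 'joints': array([-1.23367459e+01,  2.18333649e+01,  7.43699347e+01, -2.11069629e-04,
        8.38588939e+01, -1.23367606e+01]), 'joint_vel': array([ 0.01289064, -0.04748554, -0.09975707, -0.08895649,  0.05793747,
        0.16465514]), 'joint_torque': array([ 1.94521621e-03, -4.48624384e+01, -2.31344014e+01, -1.86937300e-04,
        3.77541786e-03, -1.65174959e-05]), 'ee_pos': array([5.49791107e-01, 3.31264471e-05, 2.30870486e-01]), 'tcp_rot': array([[ 9.99999437e-01,  5.31852440e-07, -1.06119874e-03],
       [ 7.74169621e-07, -9.99999974e-01,  2.28342487e-04],
       [-1.06119859e-03, -2.28343180e-04, -9.99999411e-01]]), 'ft_force': array([ 0.30125539,  0.10222193, -0.56400988]), 'ft_torque': array([ 0.01757284, -0.00465113,  0.0143866 ]), 'finger_gap': 1.0015989700325967}
0.0187
```

View pics/scene0.png

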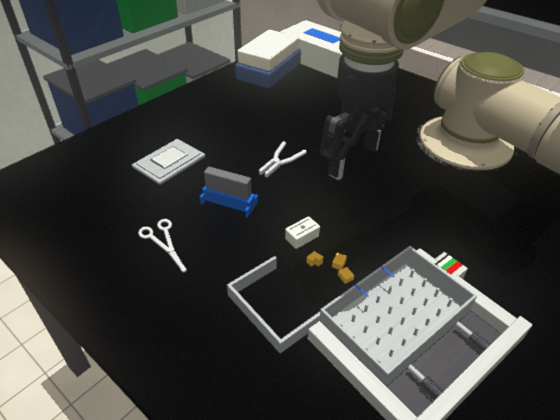

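View pics/side0.png

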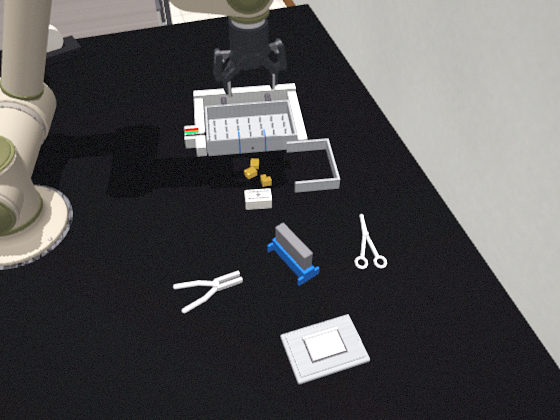

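View pics/wrist0.png

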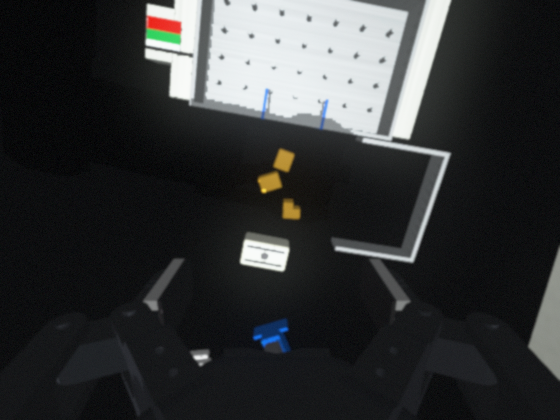

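```bash
python3 - <<'E'
from h import *
im,C=load('wrist0');a=im[60:280,140:460];cv2.imwrite('pics/w0c.png',cv2.resize(a,None,fx=2.5,fy=2.5,interpolation=cv2.INTER_CUBIC)[:,:,::-1])
im,C=load('side0');a=im[80:310,170:400];cv2.imwrite('pics/s0c.png',cv2.resize(a,None,fx=2.6,fy=2.6,interpolation=cv2.INTER_CUBIC)[:,:,::-1])
im,C=load('scene0');a=im[150:360,180:480];cv2.imwrite('pics/c0c.png',cv2.resize(a,None,fx=2.6,fy=2.6,interpolation=cv2.INTER_CUBIC)[:,:,::-1])
E
```

```text
(no output)
```

View pics/w0c.png

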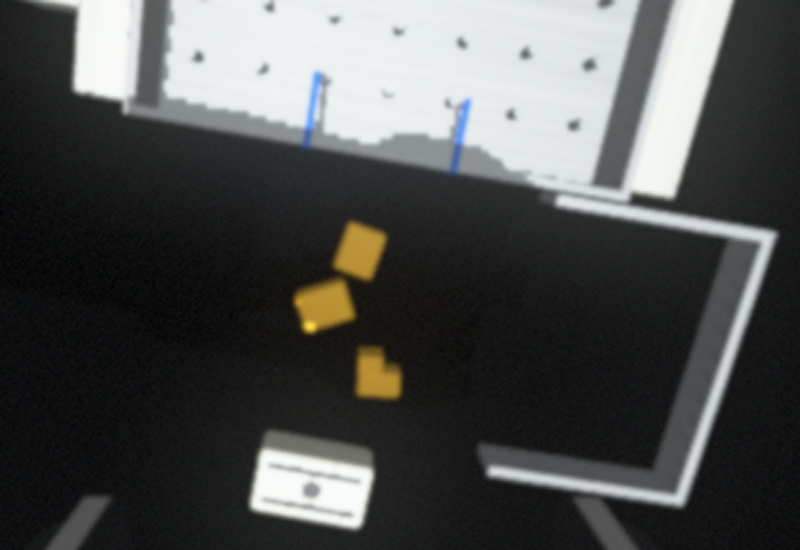

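View pics/s0c.png

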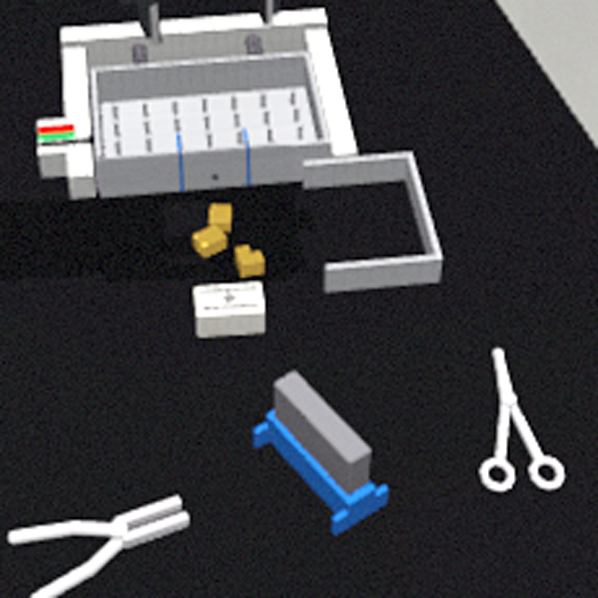

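View pics/c0c.png

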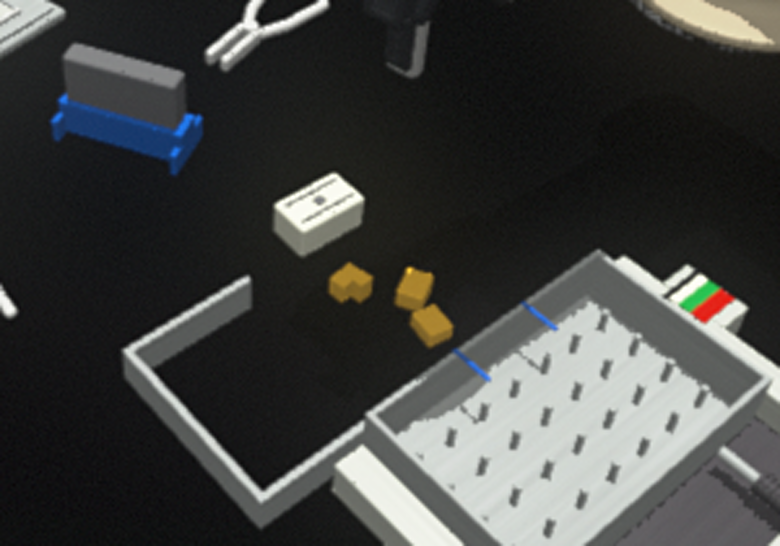

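```bash
python3 - <<'E'
from h import *
def g(name,pts,s,o):
    im,C=load(name)
    for n,u,v,z in pts:
        p=p2w((u+.5)/s+o[0]-.5,(v+.5)/s+o[1]-.5,z,C)*1000;print(name,n,p.round(1))
g('wrist0',[('markL bot',305,146,.004),('markL top',318,72,.05),('markR bot',453,173,.004),('markR top',467,99,.05),('wallL',126,112,.004),
('bay mouth near-bot? top',487,472,.03),('bay near far top',684,506,.03),('bay back far top',777,233,.03),('bay back mouth top',557,204,.03),
('footTL top',265,445,.03),('footTR',374,467,.03),('footBR',362,528,.03),('footBL',250,509,.03)],2.5,(140,60))
g('side0',[('markL bot',182,190,.004),('markL top',179,132,.05),('markR bot',249,184,.004),('markR top',246,128,.05),('wallL',99,196,.004),
('bay near mouth top',325,265,.03),('bay near far',441,258,.03),('bay back far',413,152,.03),('bay back mouth',303,162,.03),
('footTL top',193,289,.03),('footTR',264,283,.03),('footBR',266,311,.03),('footBL',196,315,.03),
('gripA',275,379,.077),('gripB',293,371,.077),('gripC',371,451,.077),('gripD',350,463,.077),
('wing1',332,529,.0),('wing2',387,499,.0),('wing0',255,444,0.)],2.6,(170,80))
g('scene0',[('markL bot',525,304,.004),('markL top',557,328,.05),('markR top',490,380,.05),
('footTL top',363,183,.03),('gripA',72,44,.077),('gripD',184,71,.077),('gripDD',183,100,.077),('gripE',66,56,.077),('wingR',202,127,0)],2.6,(180,150))
im,C=load('wrist0')
h=cv2.cvtColor(im,cv2.COLOR_RGB2HSV);m=cv2.inRange(h,(12,120,80),(35,255,255))
for c in cv2.findContours(m,0,2)[0]:
    if cv2.contourArea(c)<20: continue
    P=np.array([p2w(u,v,.012,C)[:2]*1000 for u,v in c[:,0]]);print('scrap',((P.min(0)+P.max(0))/2).round(),P.min(0).round(),P.max(0).round(),cv2.minAreaRect(P.astype(np.float32)))
E
```

```text
wrist0 markL bot [531.9  76.    4. ]
wrist0 markL top [540.  105.2  50. ]
wrist0 markR bot [604.6  63.3   4. ]
wrist0 markR top [602.3  94.8  50. ]
wrist0 wallL [445.9  91.5   4. ]
wrist0 bay mouth near-bot? top [625.4 -85.5  30. ]
wrist0 bay near far top [ 730.3 -104.9   30. ]
wrist0 bay back far top [753.9  37.2  30. ]
wrist0 bay back mouth top [649.6  50.4  30. ]
wrist0 footTL top [510.7 -70.6  30. ]
wrist0 footTR [566.7 -82.8  30. ]
wrist0 footBR [ 560.9 -118.3   30. ]
wrist0 footBL [ 501.7 -107.1   30. ]
side0 markL bot [533.3  77.2   4. ]
side0 markL top [540.4 107.7  50. ]
side0 markR bot [597.4  66.8   4. ]
side0 markR top [603.2  95.   50. ]
side0 wallL [455.   91.8   4. ]
side0 bay near mouth top [625.2 -81.9  30. ]
side0 bay near far [ 727.3 -103.4   30. ]
side0 bay back far [753.6  37.7  30. ]
side0 bay back mouth [647.8  54.4  30. ]
side0 footTL top [505.3 -76.4  30. ]
side0 footTR [566.9 -87.4  30. ]
side0 footBR [ 559.1 -119.8   30. ]
side0 footBL [ 500.  -106.9   30. ]
side0 gripA [ 533.1 -232.    77. ]
side0 gripB [ 549.1 -228.2   77. ]
side0 gripC [ 581.9 -319.9   7
[... 204 characters left out ...]
  103.9  50. ]
scene0 markR top [601.5  94.3  50. ]
scene0 footTL top [496.8 -84.2  30. ]
scene0 gripA [ 567.2 -325.    77. ]
scene0 gripD [ 532. -236.   77.]
scene0 gripDD [ 557.6 -212.6   77. ]
scene0 gripE [ 580.8 -317.1   77. ]
scene0 wingR [ 507.6 -241.2    0. ]
scrap [569. -38.] [557. -51.] [581. -24.] ((569.1658935546875, -37.733558654785156), (23.783740997314453, 27.40941047668457), 0.09920689463615417)
scrap [541.  -2.] [525. -16.] [556.  12.] ((540.755615234375, -1.9426727294921875), (28.67529296875, 23.777177810668945), 17.194896697998047)
scrap [559.  27.] [546.  12.] [572.  41.] ((558.7778930664062, 26.25505828857422), (25.792577743530273, 21.708019256591797), 71.45811462402344)
```

```bash
python3 - <<'E'
from h import *
def g(name,pts,s,o):
    im,C=load(name)
    for n,u,v,z in pts:
        p=p2w((u+.5)/s+o[0]-.5,(v+.5)/s+o[1]-.5,z,C)*1000;print(name,n,z,p.round(1))
for z in (.05,):
  g('scene0',[('mL',525,304,z),('mR',455,350,z),('cornerL',600,250,z),('cornerR',368,412,z)],2.6,(180,150))
for z in (.0,.004,.05):
  g('side0',[('ftopL',99,157,z),('fbotL',99,196,z),('ftopM',182,152,z),('cornerbackL',95,68,z)],2.6,(170,80))
E
python3 - <<'E'
import cv2;from h import *
im,C=load('side0');a=im[75:165,180:310];cv2.imwrite('pics/s0d.png',cv2.resize(a,None,fx=6,fy=6,interpolation=cv2.INTER_NEAREST)[:,:,::-1])
im,C=load('scene0');a=im[235:320,300:480];cv2.imwrite('pics/c0d.png',cv2.resize(a,None,fx=4.4,fy=4.4,interpolation=cv2.INTER_NEAREST)[:,:,::-1])
E
```

```text
scene0 mL 0.05 [533.5  77.5  50. ]
scene0 mR 0.05 [596.6  64.6  50. ]
scene0 cornerL 0.05 [456.5  90.2  50. ]
scene0 cornerR 0.05 [671.9  51.9  50. ]
side0 ftopL 0.0 [467.3 151.4   0. ]
side0 fbotL 0.0 [455.5  96.1   0. ]
side0 ftopM 0.0 [547.9 135.1   0. ]
side0 cornerbackL 0.0 [492.9 290.9   0. ]
side0 ftopL 0.004 [466.7 146.9   4. ]
side0 fbotL 0.004 [455.   91.8   4. ]
side0 ftopM 0.004 [546.9 130.6   4. ]
side0 cornerbackL 0.004 [492.2 285.8   4. ]
side0 ftopL 0.05 [459.8  94.6  50. ]
side0 fbotL 0.05 [448.6  42.3  50. ]
side0 ftopM 0.05 [536.   79.1  50. ]
side0 cornerbackL 0.05 [484.  226.6  50. ]
```

View pics/s0d.png

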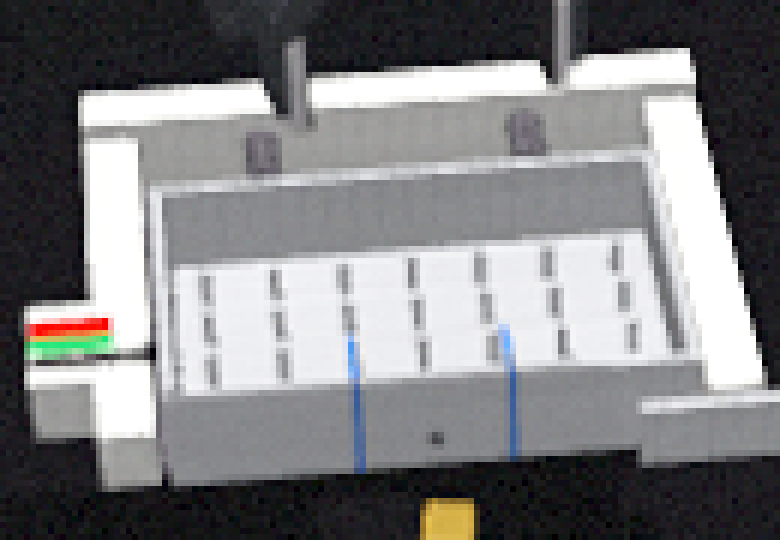

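View pics/c0d.png

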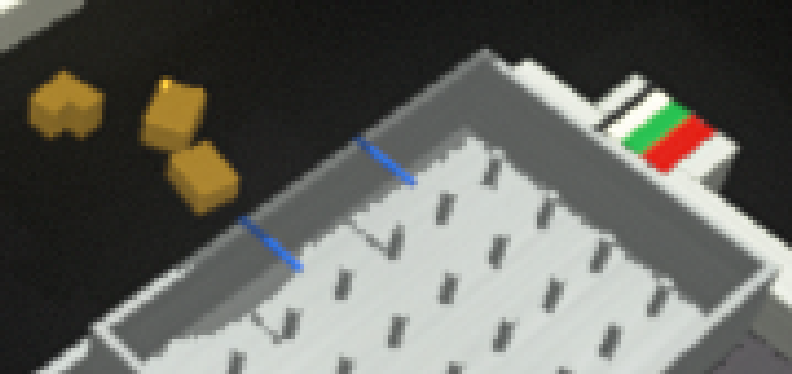

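```bash
python3 -m crank '[[[0.001,0.04,0.005,-3],[0.002,0.08,0.01,-6],[0.003,0.12,0.015,-9],[0.004,0.16,0.02,-12],[0.005,0.2,0.025,-15],[0.006,0.24,0.03,-17],[0.007,0.265,0.03,-18.7],[0.007,0.276,0.03,-18.7],[0.007,0.276,0.03,-18.7],[0.007,0.276,0.03,-18.7]]]' 1 80; python3 - <<'E'
from h import *
im,C=snap('wrist','w1');print(C[3].round(3));snap('side','s1')
E
```

```text
time_s: 1.4
ee_pos: [0.5571, -0.275, 0.2015]
tcp_rot: [[0.947, 0.321, 0.0], [0.321, -0.947, 0.0], [0.0, -0.0, -1.0]]
ft_force: [-0.3, -0.5, -0.7]
finger_gap: 0.998
[[ 0.947  0.308  0.095  0.533]
 [ 0.322 -0.905 -0.278 -0.204]
 [-0.     0.294 -0.956  0.344]
 [ 0.     0.     0.     1.   ]]
```

View pics/w1.png

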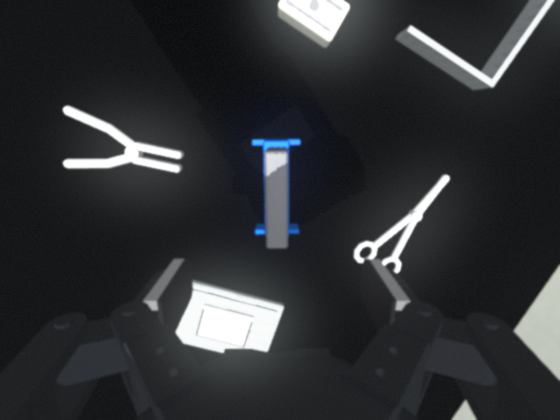

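View pics/s1.png

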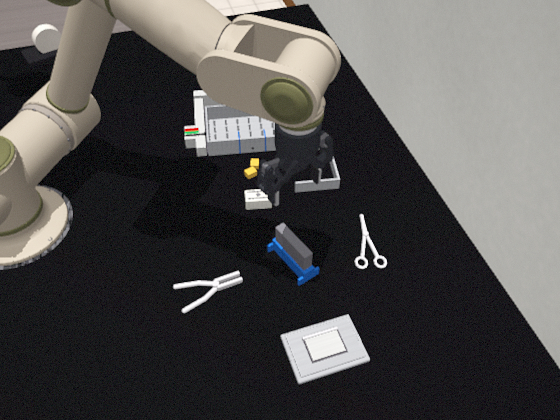

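```bash
python3 - <<'E'
from h import *
im,C=load('w1')
for u,v,z in [(264,152,.077),(289,152,.077),(288,248,.077),(266,248,.077),(252,142,.02),(300,142,.02),(255,232,.02),(299,232,.02)]:
    print(p2w(u,v,z,C)[:2]*1000)
a=im[120:270,220:330];cv2.imwrite('pics/w1c.png',cv2.resize(a,None,fx=4,fy=4,interpolation=cv2.INTER_CUBIC)[:,:,::-1])
E
```

```text
[ 531.94839879 -234.79434124]
[ 553.51260731 -227.45106805]
[ 584.54677868 -317.88128615]
[ 563.54820101 -325.0334992 ]
[ 515.87510209 -235.36782686]
[ 565.62247755 -218.4276657 ]
[ 550.92978724 -335.21538036]
[ 601.00749936 -318.1593509 ]
```

View pics/w1c.png

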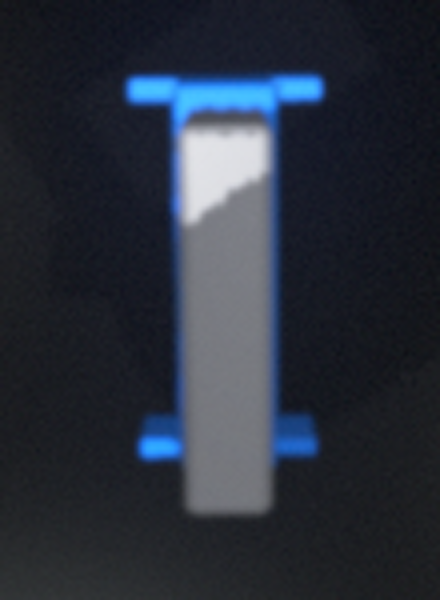

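```bash
python3 -m crank '[[[0.0005,0.0015,0.04,0],[0.0005,0.0015,0.08,0],[0.0005,0.0015,0.115,0],[0.0005,0.0015,0.145,0],[0.0005,0.0015,0.162,0],[0.0005,0.0015,0.162,0],[0.0005,0.0015,0.162,0]]]' 1 80; python3 -m crank '[[[0,0,0,0],[0,0,0,0],[0,0,0,0],[0,0,0,0],[0,0,0,0],[0,0,0,0],[0,0,0,0],[0,0,0,0]]]' 0 80;  python3 - <<'E'
from h import *
im,C=snap('wrist','w2');snap('scene','c2')
E
```

```text
time_s: 2.38
ee_pos: [0.5586, -0.2775, 0.0406]
tcp_rot: [[0.947, 0.321, 0.002], [0.321, -0.947, -0.001], [0.001, 0.002, -1.0]]
ft_force: [0.6, 0.2, 0.6]
finger_gap: 0.997
time_s: 3.38
ee_pos: [0.558, -0.2774, 0.0397]
tcp_rot: [[0.947, 0.321, 0.0], [0.321, -0.947, -0.0], [0.0, 0.001, -1.0]]
ft_force: [-1.0, -0.0, 5.2]
finger_gap: 0.252
```

View pics/w2.png

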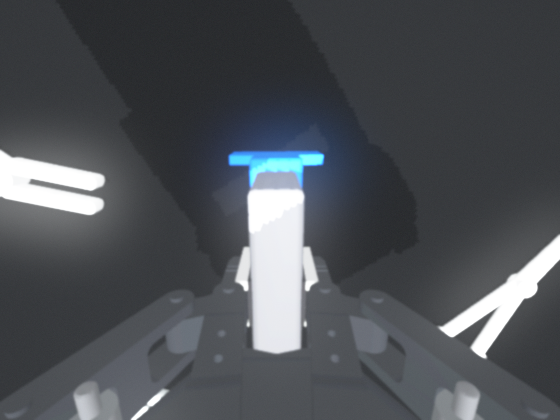

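View pics/c2.png

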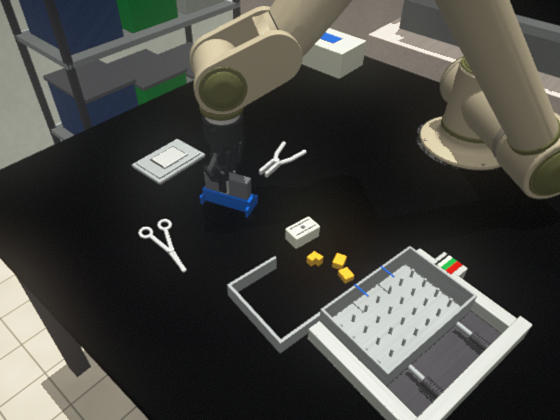

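```bash
cat >> h.py <<'E'
th=np.radians(-10.2);ex=np.array([np.cos(th),np.sin(th)]);ey=np.array([-np.sin(th),np.cos(th)]);O=np.array([.5648,.0718])
def w2c(p): d=np.array(p)[:2]-O;return np.array([d@ex,d@ey])*1000
def c2w(x,y): return (O+(x*ex+y*ey)/1000)*1000
def scraps(name,zs=(0,.016)):
    im,C=load(name);h=cv2.cvtColor(im,cv2.COLOR_RGB2HSV);m=cv2.inRange(h,(12,120,70),(35,255,255))
    for c in cv2.findContours(m,0,2)[0]:
        if cv2.contourArea(c)<15: continue
        for z in zs:
            P=np.array([w2c(p2w(u,v,z,C)) for u,v in c[:,0]]);print(name,z,P.min(0).round(),P.max(0).round())
E
python3 - <<'E'
from h import *
for n in ['wrist0','side0','scene0']: scraps(n)
im,C=load('wrist0')
E
```

```text
wrist0 0 [  12. -125.] [ 39. -96.]
wrist0 0.016 [  10. -120.] [ 37. -92.]
wrist0 0 [-27. -96.] [  6. -63.]
wrist0 0.016 [-26. -91.] [  5. -60.]
wrist0 0 [-10. -62.] [ 15. -33.]
wrist0 0.016 [-10. -59.] [ 14. -31.]
side0 0 [  10. -118.] [ 36. -77.]
side0 0.016 [   8. -133.] [ 35. -93.]
side0 0 [-27. -88.] [ 12. -18.]
side0 0.016 [ -27. -103.] [ 11. -35.]
side0 0 [173. 719.] [208. 763.]
side0 0.016 [169. 690.] [203. 733.]
scene0 0 [ -36. -101.] [ 11. -35.]
scene0 0.016 [-25. -92.] [ 22. -27.]
scene0 0 [  -2. -131.] [ 34. -98.]
scene0 0.016 [   9. -121.] [ 44. -89.]
```

```bash
python3 -m crank '[[[0,0,-0.02,0],[0,0,-0.045,0],[0,-0.01,-0.06,0],[0.002,-0.04,-0.06,3],[0.005,-0.08,-0.06,7],[0.008,-0.12,-0.06,11],[0.012,-0.16,-0.06,15],[0.015,-0.2,-0.06,19],[0.02,-0.24,-0.06,23],[0.0245,-0.275,-0.06,27],[0.0245,-0.295,-0.06,29.2],[0.0245,-0.295,-0.06,29.2]]]' ; python3 -m crank '[[[0,0,0.0,0],[0,0,0.0,0]]]'; python3 - <<'E'
from h import *
s=manip.read_state();print(s['ft_force'],w2c(s['ee_pos']),np.degrees(np.arctan2(s['tcp_rot'][1,0],s['tcp_rot'][0,0])))
snap('side','s3');snap('wrist','w3');snap('scene','c3')
im=load('scene0')
E
```

```text
time_s: 4.97
ee_pos: [0.4853, 0.0115, 0.099]
tcp_rot: [[0.984, -0.18, -0.002], [-0.18, -0.984, 0.0], [-0.002, -0.0, -1.0]]
ft_force: [-0.3, -0.4, -2.6]
finger_gap: 0.252
time_s: 5.22
ee_pos: [0.4867, 0.0094, 0.0992]
tcp_rot: [[0.983, -0.183, -0.0], [-0.183, -0.983, -0.0], [-0.0, 0.0, -1.0]]
ft_force: [-0.2, 0.5, -2.5]
finger_gap: 0.247
[-0.22749915  0.54048671 -2.46220334] [-65.81894413 -75.25294611] -10.534019059373566
```

View pics/s3.png

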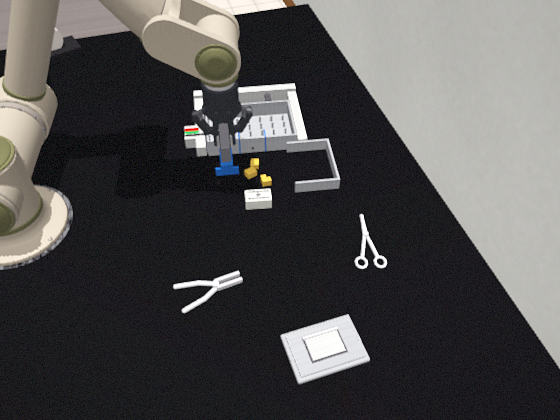

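View pics/w3.png

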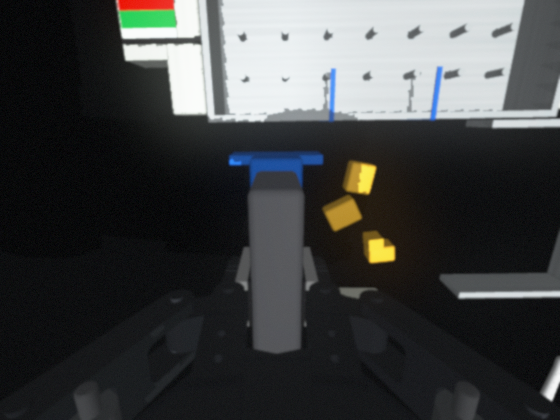

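View pics/c3.png

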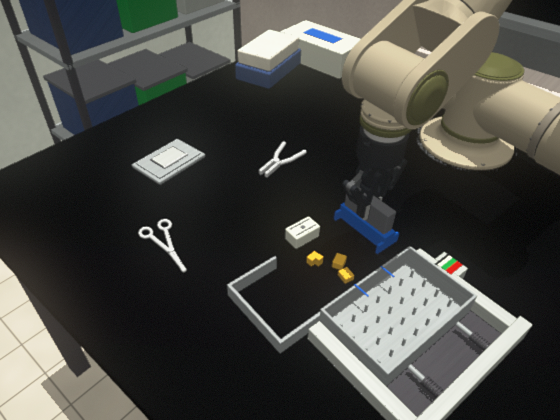

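```bash
python3 -m crank '[[[0,0,0.02,0],[0,0,0.04,0],[0,0,0.053,0],[0,0,0.058,0],[0,0,0.058,0],[0,0,0.058,0]]]' ; python3 -m crank '[[[0.008,0,0,0],[0.018,0,0,0],[0.028,0,0,0],[0.038,0,0,0],[0.048,0,0,0],[0.056,0,0,0],[0.064,0,0,0],[0.07,0,0,0],[0.07,0,0,0],[0.07,0,0,0]]]'; python3 - <<'E'
from h import *
snap('side','s4');snap('wrist','w4')
scraps('wrist0')
E
```

```text
time_s: 6.12
ee_pos: [0.4869, 0.0099, 0.0418]
tcp_rot: [[0.983, -0.182, 0.001], [-0.182, -0.983, -0.0], [0.001, 0.0, -1.0]]
ft_force: [-0.5, 0.6, -3.0]
finger_gap: 0.245
time_s: 7.38
ee_pos: [0.5552, -0.0027, 0.0413]
tcp_rot: [[0.983, -0.182, -0.0], [-0.182, -0.983, 0.0], [-0.0, -0.0, -1.0]]
ft_force: [0.4, -0.5, -3.0]
finger_gap: 0.249
wrist0 0 [  12. -125.] [ 39. -96.]
wrist0 0.016 [  10. -120.] [ 37. -92.]
wrist0 0 [-27. -96.] [  6. -63.]
wrist0 0.016 [-26. -91.] [  5. -60.]
wrist0 0 [-10. -62.] [ 15. -33.]
wrist0 0.016 [-10. -59.] [ 14. -31.]
```

View pics/s4.png

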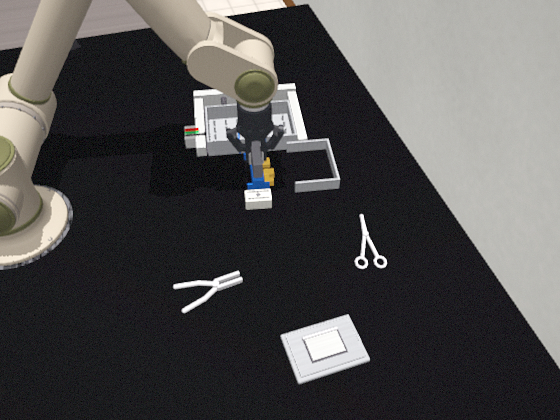

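View pics/w4.png

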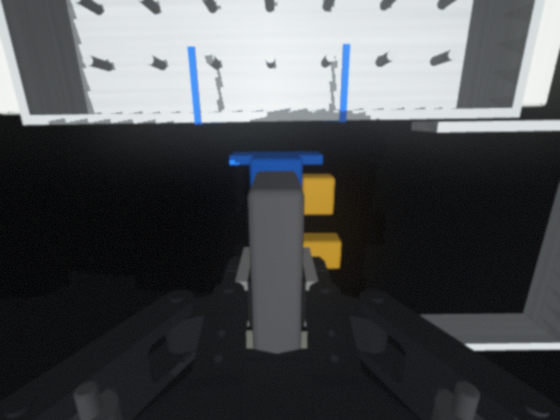

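```bash
python3 -m crank '[[[0.008,0,0,0],[0.018,0,0,0],[0.028,0,0,0],[0.038,0,0,0],[0.048,0,0,0],[0.058,0,0,0],[0.068,0,0,0],[0.078,0,0,0],[0.088,0,0,0],[0.096,0,0,0],[0.102,0,0,0],[0.102,0,0,0]]]'; python3 - <<'E'
from h import *
snap('side','s5');snap('wrist','w5');snap('scene','c5')
s=manip.read_state();print(w2c(s['ee_pos']))
scraps('wrist5' if 0 else 'w5');scraps('c5')
im,C=load('side0');
E
```

```text
time_s: 8.98
ee_pos: [0.656, -0.0214, 0.0412]
tcp_rot: [[0.983, -0.182, 0.0], [-0.182, -0.983, -0.0], [0.0, 0.0, -1.0]]
ft_force: [0.8, 0.3, -2.6]
finger_gap: 0.248
[105.7223307  -75.52891189]
w5 0 [ 125. -103.] [151. -75.]
w5 0.016 [123. -94.] [147. -68.]
w5 0 [123. -62.] [144. -34.]
w5 0.016 [122. -57.] [141. -31.]
c5 0 [116. -66.] [140. -35.]
c5 0.016 [124. -58.] [147. -27.]
c5 0 [ 112. -131.] [146. -75.]
c5 0.016 [ 120. -121.] [153. -67.]
```

View pics/c5.png

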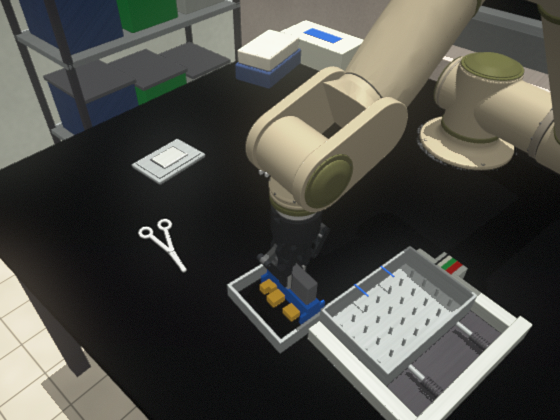

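View pics/w5.png

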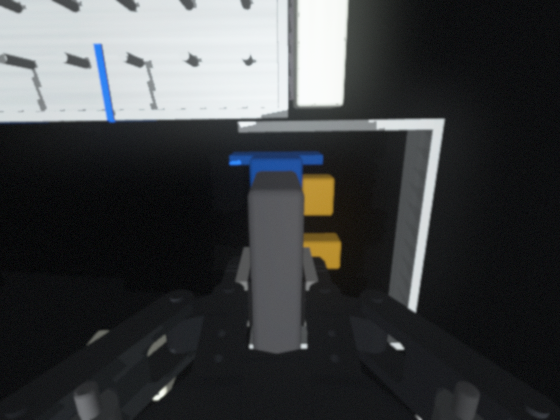

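```bash
python3 -m crank '[[[-0.01,0,0,0],[-0.02,0,0,0],[-0.02,0,-0.02,0],[-0.02,0,-0.04,0],[-0.02,0,-0.06,0],[-0.02,0,-0.065,0],[-0.02,0,-0.065,0]]]'; python3 - <<'E'
from h import *
s=manip.read_state();print(w2c(s['ee_pos']),s['joints'].round(1));p=s['ee_pos'];t=c2w(0,-228)/1000;R=s['tcp_rot'];print(R.T@np.array([t[0]-p[0],t[1]-p[1],0])*1000)
snap('side','s6');snap('scene','c6');scraps('c6');scraps('s6')
E
```

```text
time_s: 10.0
ee_pos: [0.6356, -0.0176, 0.1061]
tcp_rot: [[0.983, -0.182, -0.0], [-0.182, -0.983, 0.0], [-0.0, -0.0, -1.0]]
ft_force: [0.1, 0.0, -3.1]
finger_gap: 0.253
[ 85.45744344 -75.42573363] [-12.2  36.3  70.3   0.   73.4  -1.7]
[-8.46642476e+01  1.53015835e+02  2.81536983e-02]
c6 0 [114. -66.] [140. -35.]
c6 0.016 [122. -58.] [147. -27.]
c6 0 [ 111. -131.] [146. -75.]
c6 0.016 [ 119. -121.] [153. -67.]
s6 0 [ 119. -108.] [150. -18.]
s6 0.016 [ 116. -124.] [146. -35.]
```

View pics/s6.png

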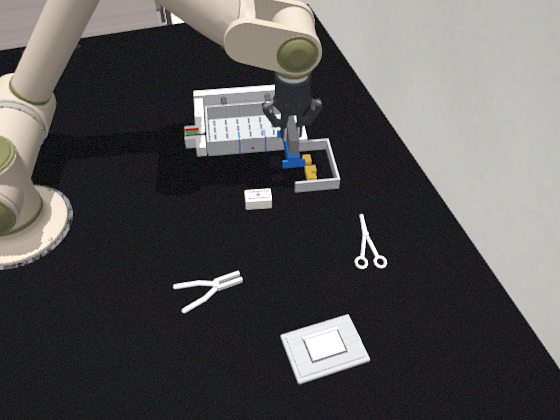

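View pics/c6.png

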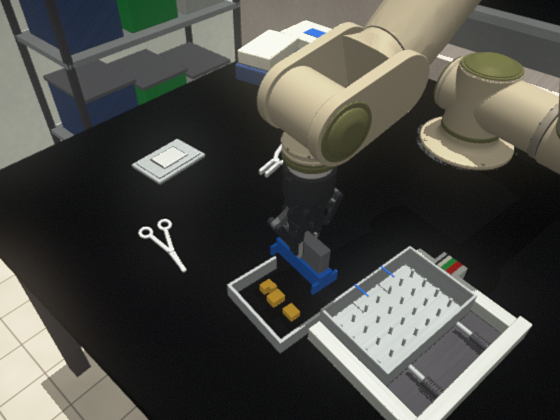

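```bash
python3 -m crank '[[[-0.02,0.015,0,9],[-0.04,0.03,0,18],[-0.055,0.05,0,28],[-0.07,0.075,0,38],[-0.08,0.1,0,48],[-0.085,0.125,0,58],[-0.085,0.145,0,68],[-0.085,0.153,0,78],[-0.085,0.153,0,87],[-0.085,0.153,0,89.7],[-0.085,0.153,0,89.7],[-0.085,0.153,0,89.7]]]'; python3 - <<'E'
from h import *
for nm,cols in [('w4',list(range(30,180,4))+list(range(210,230,4))+list(range(355,410,4))),('w3',list(range(225,325,4))+list(range(345,430,4)))]:
    im,C=load(nm);g=im.astype(float).mean(2)
    P=[]
    for u in cols:
        col=g[95:150,u];d=np.diff(col);k=np.argmin(d);P.append(np.r_[w2c(p2w(u,95+k+.5,.05,C)),95+k])
    P=np.array(P);a,b=np.polyfit(P[:,0],P[:,1],1);r=P[:,1]-a*P[:,0]-b;ok=abs(r)<2;a,b=np.polyfit(P[ok,0],P[ok,1],1);print(nm,'wall slope deg rel cradle',np.degrees(np.arctan(a)),'y0',b,ok.sum(),len(ok))
    h=cv2.cvtColor(im,cv2.COLOR_RGB2HSV);m=cv2.inRange(h,(100,120,100),(125,255,255));m[130:]=0
    for c in cv2.findContours(m,0,2)[0]:
        if cv2.contourArea(c)<15: continue
        c=c[:,0];lo=c[c[:,1]>c[:,1].max()-2].mean(0);hi=c[c[:,1]<c[:,1].min()+2].mean(0);print(lo,hi,w2c(p2w(*lo,.05,C)),w2c(p2w(*lo,.004,C)))
s=manip.read_state();print(w2c(s['ee_pos']),s['joints'].round(1),np.degrees(np.arctan2(s['tcp_rot'][1,0],s['tcp_rot'][0,0])))
snap('wrist','w7');snap('side','s7');snap('scene','c7')
E
```

```text
time_s: 11.6
ee_pos: [0.5244, -0.1525, 0.106]
tcp_rot: [[-0.176, -0.984, -0.001], [-0.984, 0.176, 0.0], [-0.0, 0.001, -1.0]]
ft_force: [0.2, -0.1, -3.5]
finger_gap: 0.244
w4 wall slope deg rel cradle 0.5536186545827168 y0 -0.6542910932772172 55 57
[198. 124.] [191.33333333  47.33333333] [-30.45068572  -1.89979563] [-42.43933057  -2.62798098]
[341.         120.66666667] [347.25  44.5 ] [32.96671015 -0.7369749 ] [42.79457364 -1.06513297]
w3 wall slope deg rel cradle -0.15609210737579896 y0 -0.7420548017127602 32 47
[331. 121.] [333.  69.] [-30.44485451  -1.60540284] [-22.1290099   -1.98472132]
[432.25 119.5 ] [439.5  67. ] [33.63394096 -1.0014615 ] [57.33412709 -1.23578287]
[-2.74717005e-02 -2.27918776e+02] [-28.6  28.5  85.8  -0.   65.7  71.5] -100.13823868019391
```

View pics/s7.png

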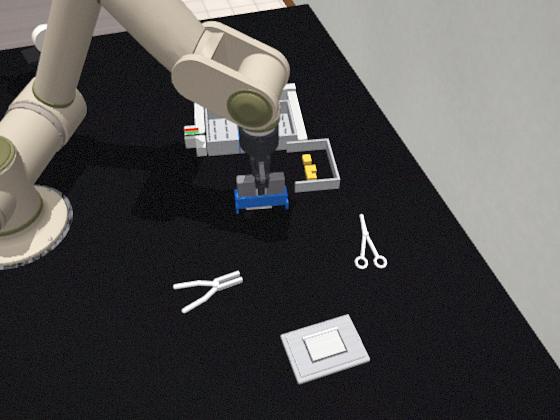

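View pics/w7.png

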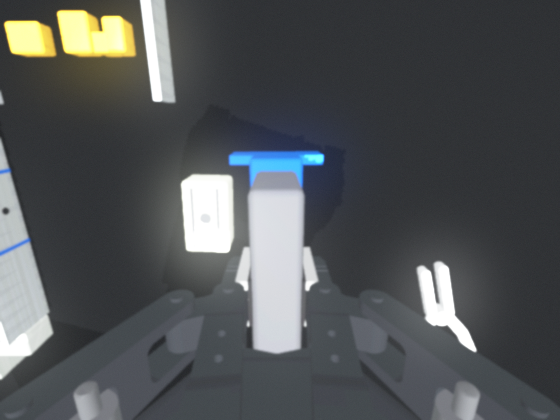

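View pics/c7.png

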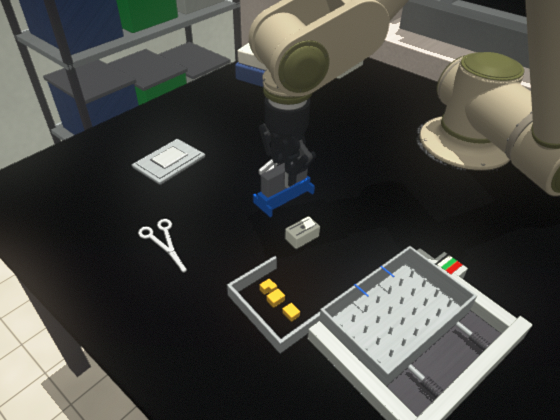

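```bash
python3 - <<'E'
from h import *
im,C=load('w7');a=im[160:265,165:255];cv2.imwrite('pics/w7c.png',cv2.resize(a,None,fx=6,fy=5.5,interpolation=cv2.INTER_CUBIC)[:,:,::-1])
im,C=load('s6');a=im[175:220,230:290];cv2.imwrite('pics/s6c.png',cv2.resize(a,None,fx=10,fy=10,interpolation=cv2.INTER_CUBIC)[:,:,::-1])
E
```

View pics/w7c.png

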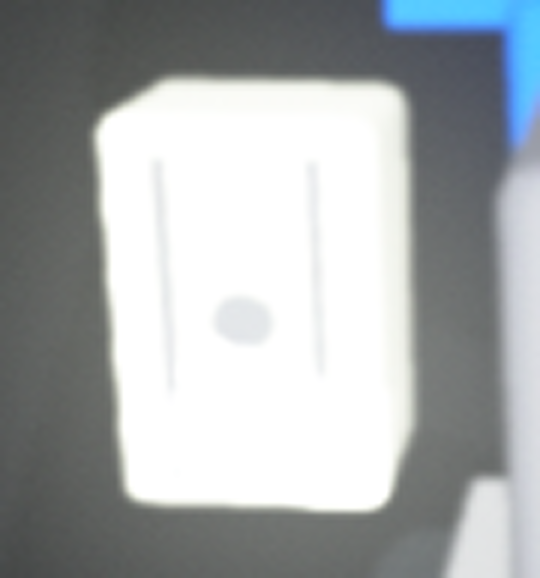

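View pics/s6c.png

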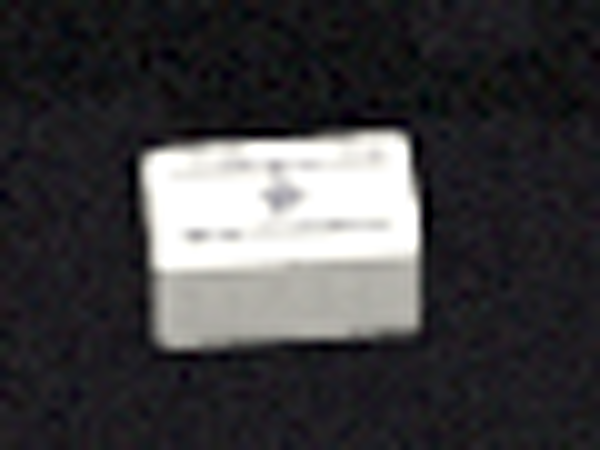

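```bash
python3 - <<'E'
from h import *
im,C=load('w7')
q=lambda u,v:w2c(p2w((u+.5)/6+165-.5,(v+.5)/5.5+160-.5,.03,C))
for n,u,v in [('TL',98,125),('TR',378,120),('BR',385,508),('BL',128,497),('hole',244,320),('l1a',155,160),('l1b',172,395),('l2a',312,160),('l2b',322,375)]: print(n,q(u,v).round(1))
d=q(155,160)-q(172,395);e=q(312,160)-q(322,375);f=q(98,135)-q(124,480)
for d in(d,e,f):print(np.degrees(np.arctan2(d[1],d[0])))
im,C=load('s6')
for u,v in [(143,155),(408,133),(420,262),(155,270),(280,195)]:print(w2c(p2w((u+.5)/10+230-.5,(v+.5)/10+175-.5,.03,C)).round(1))
E
```

```text
TL [  28.3 -154.5]
TR [  29.1 -190.4]
BR [ -30.5 -188.6]
BL [ -28.7 -153.2]
hole [  -0.5 -171.2]
l1a [  23.3 -161.4]
l1b [ -12.2 -160.6]
l2a [  23.3 -181.6]
l2b [  -9.  -181.1]
-1.187893958908302
-0.9804635754237114
-1.5700498067299247
[ -32.3 -153.9]
[  28.5 -153.9]
[  26.8 -193.8]
[ -32.4 -189.5]
[  -2.4 -169.9]
```

```bash
python3 -m crank '[[[0,0,0.02,0],[0,0,0.04,0],[0,0,0.055,0],[0,0,0.0645,0],[0,0,0.065,0],[0,0,0.065,0]]]' ; python3 -m crank '[[[-0.008,0,0,0],[-0.014,0,0,0],[-0.018,0,0,0],[-0.022,0,0,0],[-0.027,0,0,0],[-0.033,0,0,0],[-0.04,0,0,0],[-0.048,0,0,0],[-0.056,0,0,0],[-0.062,0,0,0],[-0.066,0,0,0],[-0.066,0,0,0]]]'; python3 - <<'E'
from h import *
snap('side','s8');snap('wrist','w8')
s=manip.read_state();print(w2c(s['ee_pos']))
im,C=load('w8');a=im[60:340,0:320];cv2.imwrite('pics/w8c.png',cv2.resize(a,None,fx=2,fy=2,interpolation=cv2.INTER_CUBIC)[:,:,::-1])
E
```

```text
time_s: 12.5
ee_pos: [0.5249, -0.1528, 0.0418]
tcp_rot: [[-0.177, -0.984, 0.001], [-0.984, 0.177, -0.0], [0.0, -0.001, -1.0]]
ft_force: [-0.8, 0.5, -2.2]
finger_gap: 0.247
time_s: 14.0
ee_pos: [0.5362, -0.0873, 0.0413]
tcp_rot: [[-0.177, -0.984, -0.0], [-0.984, 0.177, 0.0], [-0.0, 0.0, -1.0]]
ft_force: [-0.1, -0.9, -2.3]
finger_gap: 0.248
[ 1.11552688e-01 -1.62001801e+02]
```

View pics/w8c.png

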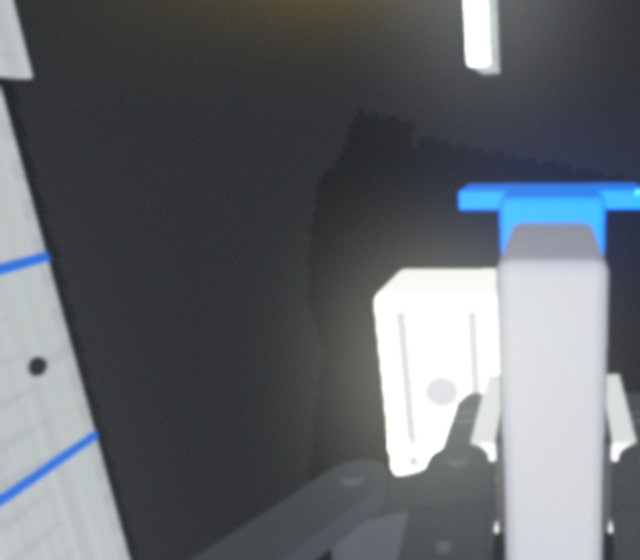

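View pics/s8.png

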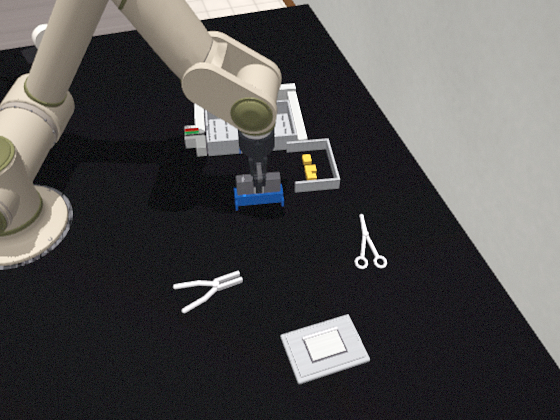

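```bash
python3 - <<'E'
from h import *
im,C=load('w8')
q=lambda u,v,z:w2c(p2w((u+.5)/2-.5,(v+.5)/2+60-.5,z,C)).round(1)
print('markR bot',q(49,256,.004),'markL bot',q(97,436,.004),'hole',q(37,366,.018),'wall',q(5,90,.004),q(128,552,.004))
print('foot TL',q(375,300,.03),'BL',q(391,474,.03),'l1',q(401,313,.03),q(410,442,.03),'hole',q(441,391,.03),'right face bottom edge',q(403,269,0))
d=q(401,313,.03)-q(410,442,.03);print(np.degrees(np.arctan2(d[1],d[0])))
d=q(375,305,.03)-q(389,460,.03);print(np.degrees(np.arctan2(d[1],d[0])))
d=q(5,90,.004)-q(128,552,.004);print(np.degrees(np.arctan2(d[1],d[0])))
E
```

```text
markR bot [33.2 -1.4] markL bot [-31.6  -1.7] hole [ 1.4 -1.2] wall [83.  -1.2] [-81.  -2.]
foot TL [  26.8 -112.2] BL [ -29.2 -112.1] l1 [  23.  -119.2] [ -18.  -118.8] hole [  -1.1 -129. ] right face bottom edge [  28.  -112.7]
-0.5589654808321722
-0.23056527258911483
0.27948939054474353
```

```bash
python3 -m crank '[[[-0.006,0,0,0],[-0.015,-0.0003,0,-0.2],[-0.025,-0.0006,0,-0.2],[-0.035,-0.0009,0,-0.2],[-0.045,-0.0012,0,-0.2],[-0.055,-0.0015,0,-0.2],[-0.065,-0.0018,0,-0.2],[-0.075,-0.002,0,-0.2],[-0.083,-0.0022,0,-0.2],[-0.088,-0.0023,0,-0.2],[-0.09,-0.0023,0,-0.2],[-0.09,-0.0023,0,-0.2]]]'; python3 - <<'E'
from h import *
snap('side','s9');snap('wrist','w9');snap('scene','c9')
s=manip.read_state();print(w2c(s['ee_pos']))
im,C=load('w9');a=im[100:380,50:330];cv2.imwrite('pics/w9c.png',cv2.resize(a,None,fx=2,fy=2,interpolation=cv2.INTER_CUBIC)[:,:,::-1])
E
```

```text
time_s: 15.6
ee_pos: [0.5545, 0.0005, 0.0413]
tcp_rot: [[-0.174, -0.985, 0.0], [-0.985, 0.174, 0.0], [-0.0, 0.0, -1.0]]
ft_force: [0.1, -0.4, -3.5]
finger_gap: 0.247
[  2.46419021 -72.20042008]
```

View pics/w9c.png

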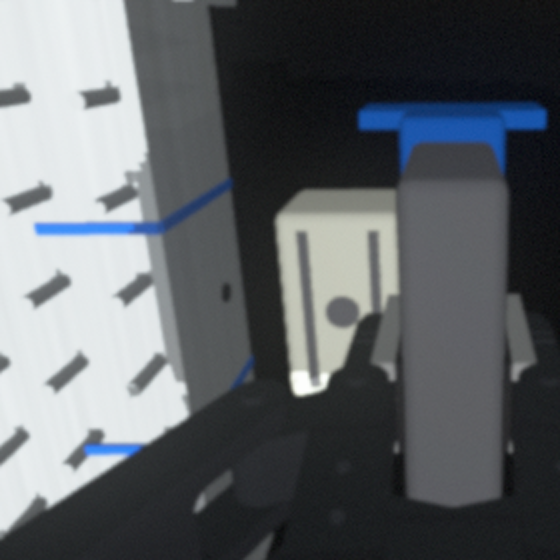

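View pics/s9.png

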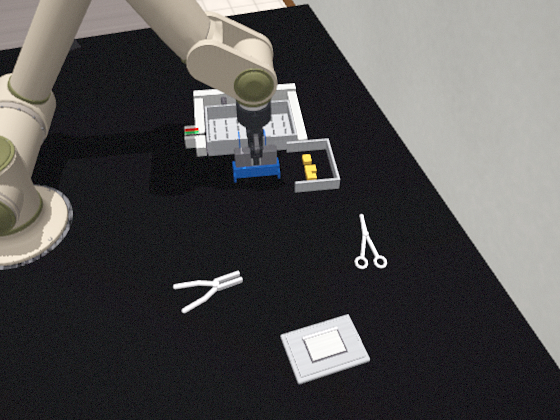

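View pics/c9.png

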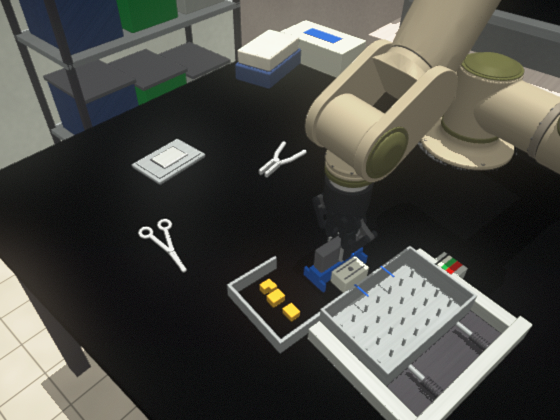

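```bash
python3 - <<'E'
from h import *
im,C=load('w9')
q=lambda u,v,z:w2c(p2w((u+.5)/2+50-.5,(v+.5)/2+100-.5,z,C)).round(1)
print('markR bot',q(231,184,.004),'markR top',q(161,228,.05),'markL bot',q(254,360,.004),'hole',q(226,292,.018),'wall',q(209,40,.004),q(254,370,.004))
print('foot TL',q(277,220,.03),'BL',q(293,394,.03),'l1',q(301,233,.03),q(314,384,.03),'hole',q(343,312,.03),'right bottom',q(304,189,0),'right bottom',q(385,189,0),'righttop',q(395,214,.03))
d=q(301,233,.03)-q(314,384,.03);print(np.degrees(np.arctan2(d[1],d[0])))
d=q(277,225,.03)-q(292,380,.03);print(np.degrees(np.arctan2(d[1],d[0])))
d=q(209,40,.004)-q(254,370,.004);print(np.degrees(np.arctan2(d[1],d[0])))
E
```

```text
markR bot [32.8 -0.9] markR top [33.2 -0.8] markL bot [-31.   -2.1] hole [ 1.6 -1.1] wall [76.8  0.8] [-35.   -1.7]
foot TL [ 29.  -22.9] BL [-27. -23.] l1 [ 25.3 -29.3] [-23.4 -29.7] hole [  0.8 -39.8] right bottom [ 30.2 -23.1] right bottom [ 30.3 -49.6] righttop [ 30.9 -55.8]
0.4705913028952009
0.3458455753732074
1.2809980433805617
```

```bash
python3 -m crank '[[[-0.005,-0.0001,0,0],[-0.01,-0.0002,0,0],[-0.014,-0.0003,0,0],[-0.017,-0.0004,0,0],[-0.019,-0.0004,0,0],[-0.021,-0.0004,0,0],[-0.023,-0.0004,0,0],[-0.025,-0.0004,0,0],[-0.027,-0.0004,0,0],[-0.028,-0.0004,0,0],[-0.028,-0.0004,0,0],[-0.028,-0.0004,0,0]]]'; python3 - <<'E'
from h import *
snap('side','s10');snap('wrist','w10');snap('scene','c10')
s=manip.read_state();print(w2c(s['ee_pos']),s['ft_force'],s['ft_force'][:2]@ey)
im,C=load('w10');a=im[100:380,50:330];cv2.imwrite('pics/w10c.png',cv2.resize(a,None,fx=2,fy=2,interpolation=cv2.INTER_CUBIC)[:,:,::-1])
A=cv2.resize(load('side0')[0][115:160,170:260],None,fx=6,fy=6);B=cv2.resize(load('s10')[0][115:160,170:260],None,fx=6,fy=6)
cv2.imwrite('pics/sc10.png',np.vstack([A,B])[:,:,::-1])
A=cv2.resize(load('scene0')[0][240:290,420:490],None,fx=6,fy=6);B=cv2.resize(load('c10')[0][240:290,420:490],None,fx=6,fy=6)
cv2.imwrite('pics/cc10.png',np.vstack([A,B])[:,:,::-1])
E
```

```text
time_s: 17.25
ee_pos: [0.5596, 0.0278, 0.0413]
tcp_rot: [[-0.174, -0.985, -0.0], [-0.985, 0.174, -0.0], [0.0, 0.0, -1.0]]
ft_force: [-1.7, -5.0, -1.7]
finger_gap: 0.249
[  2.70487101 -44.2176645 ] [-2.21030258 -4.31316604 -1.87104221] -4.6364099316056855
```

View pics/w10c.png

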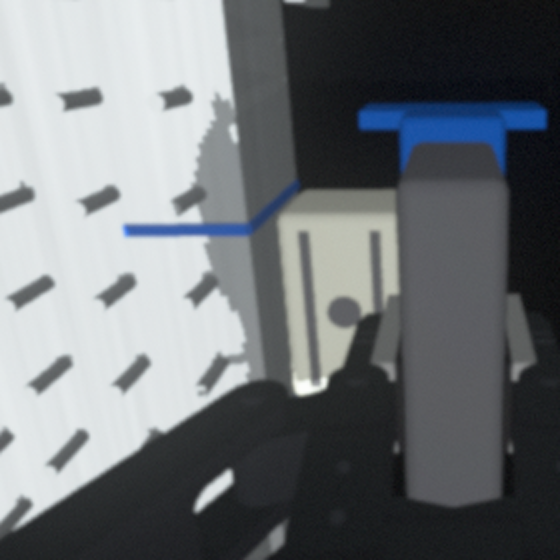

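View pics/sc10.png

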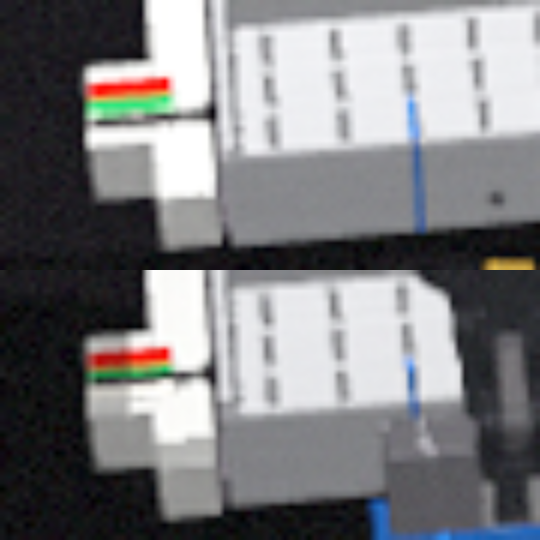

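View pics/cc10.png

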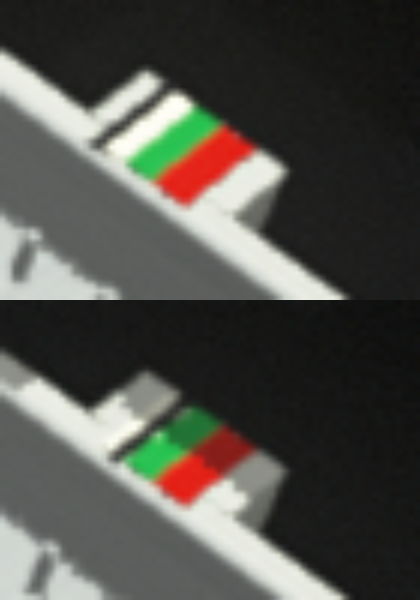

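```bash
python3 - <<'E'
from h import *
im,C=load('w10')
q=lambda u,v,z:w2c(p2w((u+.5)/2+50-.5,(v+.5)/2+100-.5,z,C)).round(1)
print('markR bot',q(297,184,.004),'markR top',q(249,229,.05),q(280,200,.022))
print('foot TL',q(279,217,.03),'BL',q(293,392,.03),'l1',q(303,233,.03),q(316,384,.03),'hole',q(345,312,.03),'right bottom',q(318,189,0),'right bottom',q(385,189,0),'righttop',q(395,214,.03))
d=q(303,233,.03)-q(316,384,.03);print(np.degrees(np.arctan2(d[1],d[0])))
a=im[180:230,170:260];cv2.imwrite('pics/w10d.png',cv2.resize(a,None,fx=8,fy=8,interpolation=cv2.INTER_CUBIC)[:,:,::-1])
E
```

```text
markR bot [33.1  5.8] markR top [33.3  5.6] [32.9  6.1]
foot TL [30.2  4.3] BL [-26.    4.8] l1 [25.5 -2. ] [-23.2  -2.5] hole [  1.1 -12.5] right bottom [30.5  0.2] right bottom [ 30.6 -21.8] righttop [ 31.2 -27.9]
0.588231688464347
```

View pics/w10d.png

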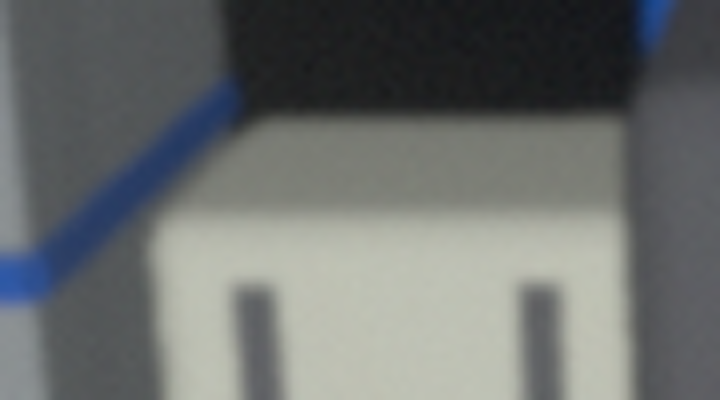

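```bash
python3 -m crank '[[[-0.001,0,0,0],[-0.0025,0,0,0],[-0.004,0,0,0],[-0.0055,0,0,0],[-0.0065,0,0,0],[-0.0065,0,0,0],[-0.0065,0,0,0],[-0.0065,0,0,0],[-0.0065,0,0,0],[-0.0065,0,0,0]]]'; python3 - <<'E'
from h import *
snap('side','s11');snap('wrist','w11');snap('scene','c11')
s=manip.read_state();print(w2c(s['ee_pos']),s['ft_force'],s['ft_force'][:2]@ey)
scraps('c11')
im,C=load('w11');a=im[180:250,170:260];cv2.imwrite('pics/w11d.png',cv2.resize(a,None,fx=8,fy=8,interpolation=cv2.INTER_CUBIC)[:,:,::-1])
B=cv2.resize(load('s11')[0][115:160,170:260],None,fx=6,fy=6)
A=cv2.resize(load('c11')[0][240:290,420:490],None,fx=6,fy=6)
A=cv2.resize(A,(540,386))
cv2.imwrite('pics/x11.png',np.vstack([A,B])[:595,:,::-1])
E
```

```text
time_s: 18.65
ee_pos: [0.5604, 0.0317, 0.0417]
tcp_rot: [[-0.173, -0.985, -0.001], [-0.985, 0.173, -0.005], [0.005, 0.001, -1.0]]
ft_force: [-5.9, -18.6, 1.8]
finger_gap: 0.251
[  2.70644741 -40.18869137] [ -7.32357311 -18.0119664    2.17933289] -19.024191261221358
c11 0 [114. -67.] [140. -35.]
c11 0.016 [122. -58.] [147. -27.]
c11 0 [ 111. -133.] [146. -75.]
c11 0.016 [ 119. -122.] [153. -67.]
```

View pics/w11d.png

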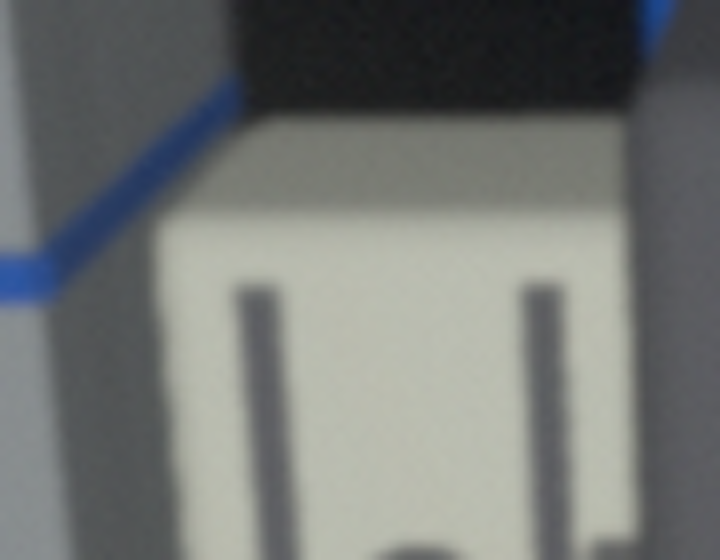

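View pics/x11.png

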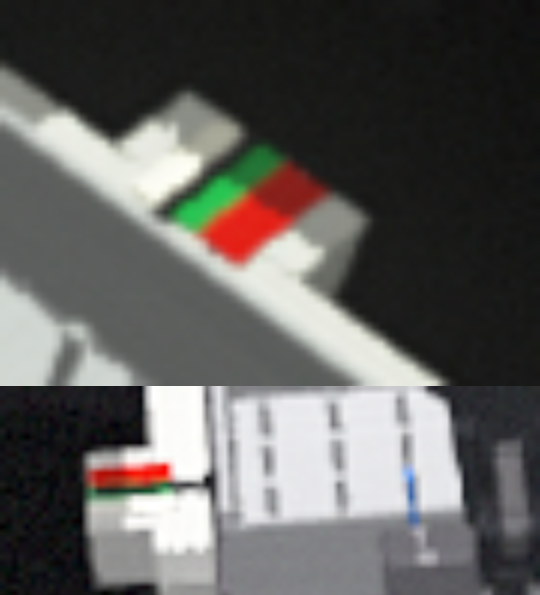

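View pics/c11.png

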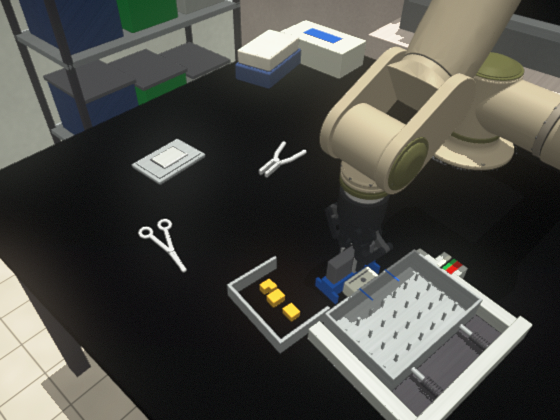

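View pics/s11.png

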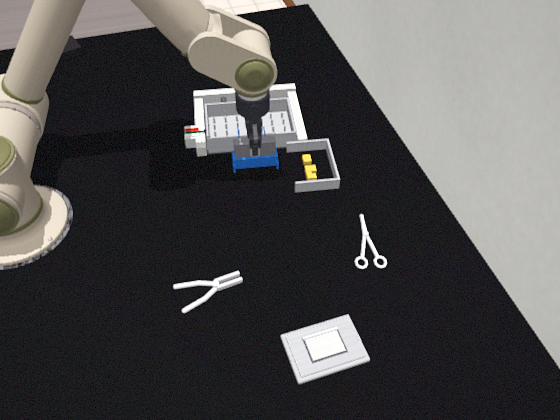

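```bash
python3 -m crank '[[[0,0,0,0],[0,0,0,0],[0,0,0,0]]]'; python3 - <<'E'
from h import *
s=manip.read_state();print(w2c(s['ee_pos']),s['ft_force'],s['ft_torque'],s['joint_vel'].round(2),s['joint_torque'].round(2))
im,C=load('c11');a=im[190:330,300:480];cv2.imwrite('pics/c11d.png',cv2.resize(a,None,fx=4.2,fy=4.2,interpolation=cv2.INTER_CUBIC)[:,:,::-1])
im,C=load('s11');a=im[70:190,160:340];cv2.imwrite('pics/s11d.png',cv2.resize(a,None,fx=4.4,fy=4.4,interpolation=cv2.INTER_CUBIC)[:,:,::-1])
E
```

```text
time_s: 19.18
ee_pos: [0.5603, 0.0317, 0.0417]
tcp_rot: [[-0.173, -0.985, -0.001], [-0.985, 0.173, -0.005], [0.005, 0.001, -1.0]]
ft_force: [-5.2, -18.7, 3.1]
finger_gap: 0.25
[  2.71202825 -40.21415849] [ -5.24812239 -18.66839817   3.06961601] [-3.37056104  1.07397872  0.03766319] [ 0.04  0.01 -0.01  0.05  0.08 -0.02] [ 10.01 -48.71 -17.79   4.4   -0.87   0.05]
```

View pics/c11d.png

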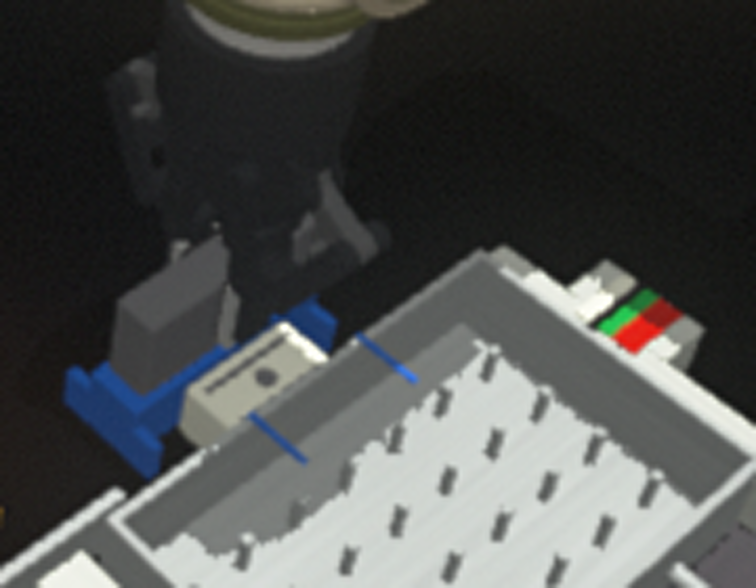

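View pics/s11d.png

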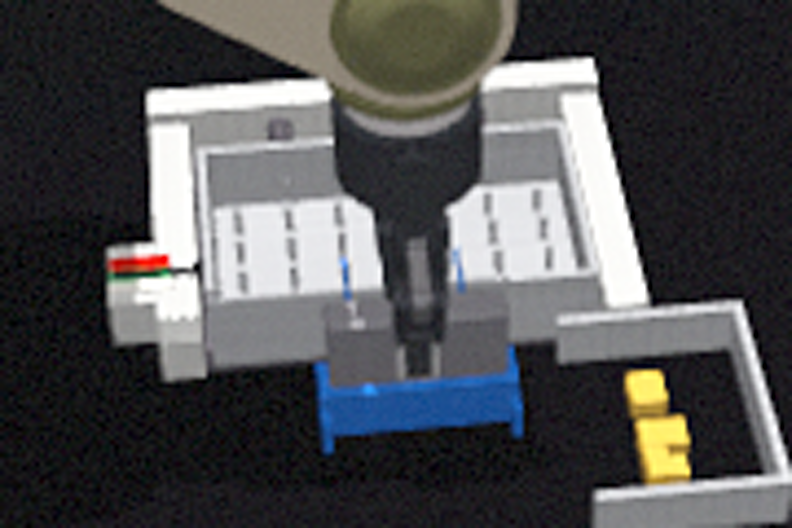

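View pics/w11.png

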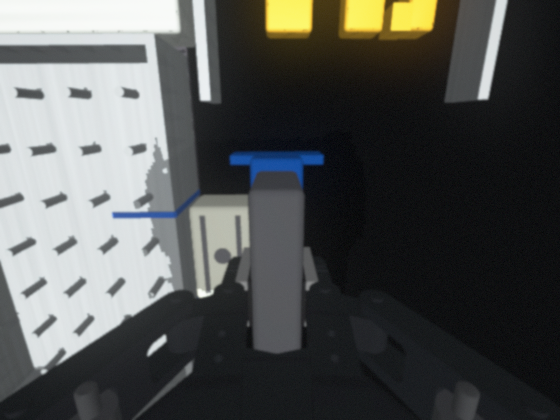

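```bash
python3 - <<'E'
from h import *
im,C=load('c11');f,cx,cy,T=C
for u,v in [(383,245),(345,225),(330,285),(340,190)]:
    u=u/4.2+300;v=v/4.2+190
    d=T[:3,:3]@np.array([(u-cx)/f,(v-cy)/f,1]);o=T[:3,3]
    for xc in (-8,2.7,13):
        n=np.r_[ex,0];t=((O@ex+xc/1000)-o@n)/(d@n);p=o+t*d;print((u,v),xc,w2c(p).round(),p[2].round(3))
# tray travel by lines
E
```

```text
(391.1904761904762, 248.33333333333331) -8 [-8. 23.] 0.133
(391.1904761904762, 248.33333333333331) 2.7 [ 3. 29.] 0.145
(391.1904761904762, 248.33333333333331) 13 [13. 35.] 0.157
(382.1428571428571, 243.57142857142856) -8 [-8.  5.] 0.128
(382.1428571428571, 243.57142857142856) 2.7 [ 3. 12.] 0.141
(382.1428571428571, 243.57142857142856) 13 [13. 18.] 0.153
(378.57142857142856, 257.8571428571429) -8 [-8.  5.] 0.094
(378.57142857142856, 257.8571428571429) 2.7 [ 3. 12.] 0.108
(378.57142857142856, 257.8571428571429) 13 [13. 18.] 0.121
(380.95238095238096, 235.23809523809524) -8 [-8. -1.] 0.143
(380.95238095238096, 235.23809523809524) 2.7 [3. 6.] 0.155
(380.95238095238096, 235.23809523809524) 13 [13. 13.] 0.167
```

```bash
cat >> h.py <<'E'
def scale(name,xs=(-135,-140,-145),y0=40,y1=86):
    im,C=load(name);ys=np.arange(y0,y1,1.)
    out=[]
    for x in xs:
        px=np.array([w2p(np.r_[c2w(x,y)/1000,.031],C) for y in ys],np.float32)
        out.append(cv2.remap(im,px[None,:,0],px[None,:,1],cv2.INTER_LINEAR)[0].astype(int))
    o=np.mean(out,0);b=o.max(1);return ys,o
def show(name):
    ys,o=scale(name)
    print(name,' '.join('%d:%s'%(y,'R' if p[0]>1.6*max(p[1],p[2]) and p[0]>70 else 'G' if p[1]>1.4*max(p[0],p[2]) and p[1]>50 else 'k' if p.max()<110 else 'w') for y,p in zip(ys,o)))
E
python3 - <<'E'
from h import *
for n in ['scene0','c10','c11','side0','s10','s11']: show(n)
for n in ['scene0','c10','c11']:
    ys,o=scale(n);print(n,o.max(1).astype(int))
E
```

```text
scene0 40:w 41:w 42:w 43:w 44:w 45:k 46:k 47:w 48:w 49:w 50:w 51:w 52:w 53:w 54:w 55:w 56:G 57:G 58:G 59:G 60:G 61:G 62:G 63:G 64:G 65:w 66:R 67:R 68:R 69:R 70:R 71:R 72:R 73:R 74:R 75:R 76:R 77:w 78:w 79:w 80:w 81:w 82:w 83:w 84:w 85:w
c10 40:w 41:w 42:w 43:w 44:w 45:w 46:w 47:w 48:w 49:w 50:w 51:w 52:k 53:k 54:G 55:G 56:G 57:G 58:G 59:G 60:G 61:G 62:G 63:G 64:G 65:w 66:R 67:R 68:R 69:R 70:R 71:R 72:R 73:R 74:R 75:R 76:R 77:w 78:w 79:w 80:w 81:w 82:w 83:w 84:w 85:w
c11 40:w 41:w 42:w 43:w 44:w 45:w 46:w 47:w 48:w 49:w 50:w 51:w 52:w 53:w 54:w 55:w 56:k 57:G 58:G 59:G 60:G 61:G 62:G 63:G 64:G 65:w 66:R 67:R 68:R 69:R 70:R 71:R 72:R 73:R 74:R 75:R 76:R 77:w 78:w 79:w 80:w 81:w 82:w 83:w 84:w 85:w
side0 40:w 41:w 42:w 43:w 44:w 45:w 46:w 47:w 48:w 49:w 50:w 51:w 52:w 53:w 54:w 55:w 56:w 57:G 58:G 59:G 60:G 61:G 62:G 63:G 64:G 65:w 66:w 67:w 68:R 69:R 70:R 71:R 72:R 73:R 74:R 75:R 76:R 77:R 78:w 79:w 80:w 81:w 82:w 83:w 84:w 85:w
s10 40:w 41:w 42:w 43:w 44:w 45:w 46:w 47:w 48:w 49:w 50:w 51:w 52:w 53:w 54:w 55:w 56:w 57:w 58:w 59:G 60:G 61:G 62:G 63:G 64:G 65:w 66:w 67:w 68:R 69:R 70:R 
[... 187 characters left out ...]
G 62:G 63:k 64:k 65:R 66:R 67:R 68:R 69:R 70:R 71:R 72:R 73:R 74:R 75:R 76:R 77:R 78:w 79:w 80:w 81:w 82:w 83:w 84:w 85:w
scene0 [232 232 222 192 139  93  76 110 178 235 253 253 253 252 244 231 213 199
 194 194 195 195 195 188 166 172 212 228 230 229 228 228 228 228 228 224
 216 210 217 229 235 235 235 235 234 233]
c10 [229 230 230 232 232 234 236 243 249 236 192 129  77  73 111 155 184 193
 194 191 191 192 193 187 163 172 212 227 229 229 228 227 227 227 227 225
 216 209 216 229 235 234 233 233 232 232]
c11 [230 231 231 233 233 234 237 243 248 251 251 253 252 236 183 112  70  80
 120 165 190 196 197 189 165 172 213 227 230 229 228 228 228 228 227 225
 217 210 216 229 235 235 235 235 234 233]
```

```bash
cat > rd.py <<'E'
from h import *
import sys
s=manip.read_state();F=s['ft_force'];print(w2c(s['ee_pos']).round(2),'z',s['ee_pos'][2].round(4),'F ex,ey,z',(F[:2]@ex).round(2),(F[:2]@ey).round(2),F[2].round(2),'M',(s['ft_torque'][:2]@ex).round(2),(s['ft_torque'][:2]@ey).round(2),s['ft_torque'][2].round(2))
n=sys.argv[1];snap('scene',n);ys,o=scale(n,y0=42,y1=64);w=np.clip(150-o.max(1),0,None);print('pointer',(w@ys/w.sum()-45.8).round(2))
E
python3 -m crank '[[[0.0015,0,0,0],[0.003,0,0,0],[0.003,0,0,0],[0.003,0,0,0],[0.003,0,0,0]]]'; python3 rd.py c12; python3 -m crank '[[[0.0015,0,0,0],[0.003,0,0,0],[0.003,0,0,0],[0.003,0,0,0],[0.003,0,0,0]]]'; python3 rd.py c13;
```

```text
time_s: 19.8
ee_pos: [0.5602, 0.0308, 0.0414]
tcp_rot: [[-0.174, -0.985, -0.0], [-0.985, 0.174, -0.001], [0.001, 0.0, -1.0]]
ft_force: [-2.1, -7.7, -1.2]
finger_gap: 0.251
[  2.69 -41.17] z 0.0414 F ex,ey,z -0.68 -7.9 -1.16 M -1.49 0.19 0.01
pointer 10.05
time_s: 20.48
ee_pos: [0.5597, 0.0283, 0.0413]
tcp_rot: [[-0.174, -0.985, -0.0], [-0.985, 0.174, -0.0], [0.0, 0.0, -1.0]]
ft_force: [-1.2, -4.7, -1.6]
finger_gap: 0.249
[  2.7  -43.69] z 0.0413 F ex,ey,z -0.38 -4.84 -1.58 M -1.03 0.17 0.02
pointer 7.55
```

```bash
python3 -m crank '[[[-0.001,0,0,0],[-0.002,0,0,0],[-0.003,0,0,0],[-0.003,0,0,0],[-0.003,0,0,0]]]'; python3 rd.py c14; python3 -m crank '[[[-0.0005,0,0,0],[-0.001,0,0,0],[-0.001,0,0,0],[-0.001,0,0,0]]]'; python3 rd.py c15;python3 -c "
from h import *
im,C=snap('wrist','w15');snap('side','s15')
cv2.imwrite('pics/w15d.png',cv2.resize(im[150:330,100:400],None,fx=2.6,fy=2.6,interpolation=cv2.INTER_CUBIC)[:,:,::-1])
im,C=load('s15');cv2.imwrite('pics/s15d.png',cv2.resize(im[120:180,200:300],None,fx=8,fy=8,interpolation=cv2.INTER_CUBIC)[:,:,::-1])
im,C=load('c15');cv2.imwrite('pics/c15d.png',cv2.resize(im[230:320,300:420],None,fx=6.5,fy=6.5,interpolation=cv2.INTER_CUBIC)[:,:,::-1])"
```

```text
time_s: 21.15
ee_pos: [0.5602, 0.0309, 0.0414]
tcp_rot: [[-0.174, -0.985, -0.0], [-0.985, 0.174, -0.001], [0.001, 0.0, -1.0]]
ft_force: [-2.9, -7.6, -0.4]
finger_gap: 0.248
[  2.7  -41.04] z 0.0414 F ex,ey,z -1.51 -8.01 -0.36 M -1.41 0.21 -0.03
pointer 10.22
time_s: 21.7
ee_pos: [0.5603, 0.0314, 0.0414]
tcp_rot: [[-0.173, -0.985, -0.001], [-0.985, 0.173, -0.002], [0.002, 0.0, -1.0]]
ft_force: [-2.7, -10.1, -0.6]
finger_gap: 0.247
[  2.67 -40.55] z 0.0414 F ex,ey,z -0.88 -10.39 -0.63 M -1.93 0.25 0.05
pointer 10.56
```

View pics/w15d.png

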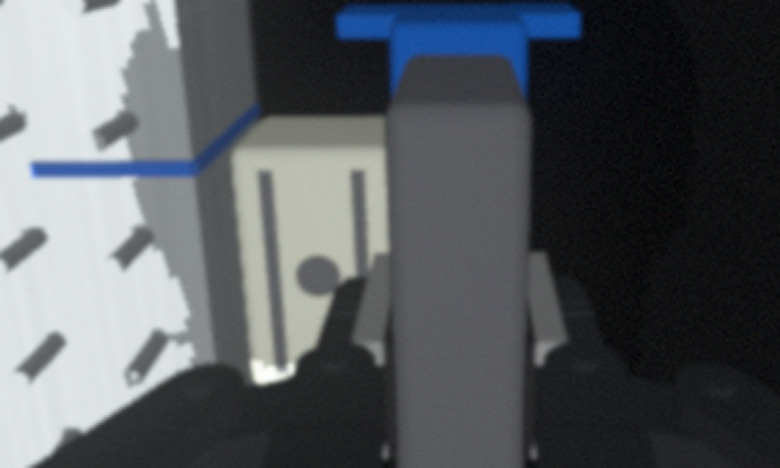

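View pics/c15d.png

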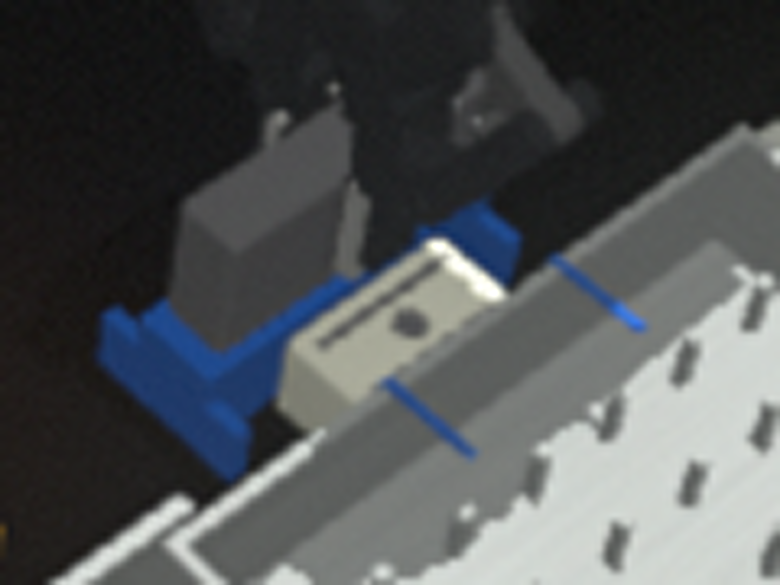

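View pics/s15d.png

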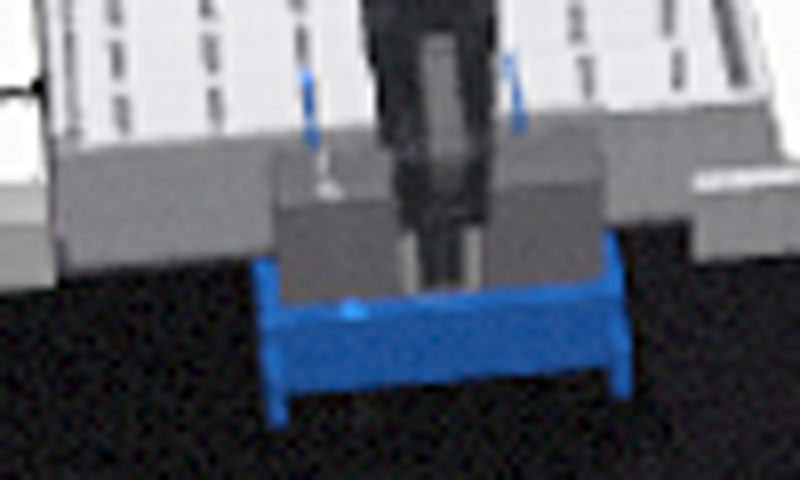

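```bash
python3 -m crank '[[[0.0005,0,0,0],[0.001,0,0,0],[0.001,0,0,0],[0.001,0,0,0],[0.001,0,0,0],[0.001,0,0,0],[0.001,0,0,0],[0.001,0,0,0]]]'; python3 rd.py c16; python3 -m crank '[[[0,0,0,0],[0,0,0,0],[0,0,0,0],[0,0,0,0],[0,0,0,0],[0,0,0,0],[0,0,0,0],[0,0,0,0]]]'; python3 rd.py c17; python3 - <<'E'
from h import *
snap('wrist','w17');snap('side','s17');scraps('c17',(.016,))
im,C=load('c17');A=cv2.resize(im[220:300,300:480],None,fx=4.4,fy=4.4,interpolation=cv2.INTER_CUBIC)
cv2.imwrite('pics/c17d.png',A[:,:,::-1])
im,C=load('w17');cv2.imwrite('pics/w17d.png',cv2.resize(im[180:320,150:260],None,fx=4.2,fy=4.2,interpolation=cv2.INTER_CUBIC)[:,:,::-1])
E
```

```text
time_s: 22.85
ee_pos: [0.5602, 0.0311, 0.0414]
tcp_rot: [[-0.174, -0.985, -0.0], [-0.985, 0.174, -0.001], [0.001, 0.0, -1.0]]
ft_force: [-2.3, -5.7, -1.8]
finger_gap: 0.248
[  2.7  -40.83] z 0.0414 F ex,ey,z -1.22 -6.01 -1.76 M -1.17 0.15 0.0
pointer 10.36
time_s: 23.9
ee_pos: [0.5603, 0.0311, 0.0414]
tcp_rot: [[-0.174, -0.985, -0.0], [-0.985, 0.174, -0.001], [0.001, 0.0, -1.0]]
ft_force: [-2.4, -5.2, -1.3]
finger_gap: 0.245
[  2.73 -40.84] z 0.0414 F ex,ey,z -1.41 -5.59 -1.33 M -1.21 0.18 -0.01
pointer 10.35
c17 0.016 [122. -58.] [147. -27.]
c17 0.016 [ 119. -122.] [153. -67.]
```

View pics/c17d.png

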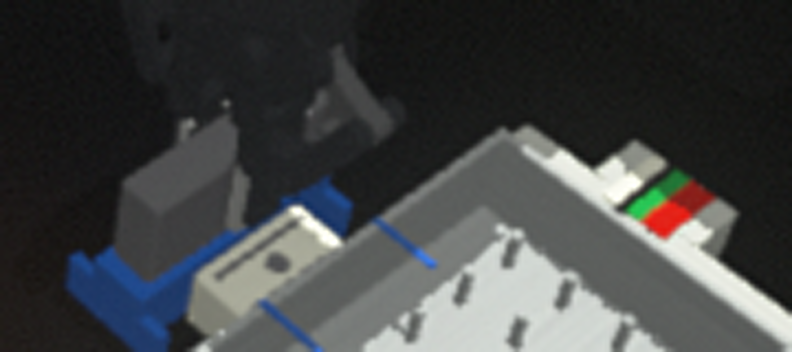

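View pics/w17d.png

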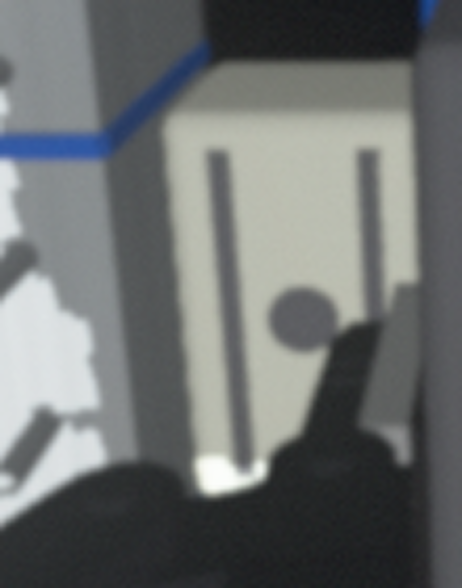

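View pics/s17.png

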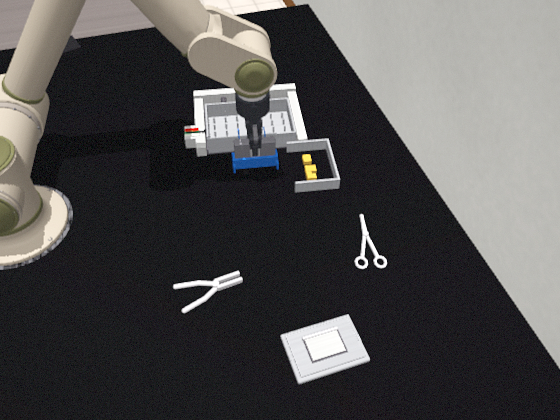

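```bash
python3 -c "
from h import *
s=manip.read_state();print(s['time_s'],s['ft_force'],s['finger_gap']);print(manip.close_job())"
```

```text
24.05 [-2.36831302 -5.99493007 -0.73390589] 0.2460489796087454
the job is handed in; nothing more can be done
None
```

I handed the job in at 24.05 s of robot time, with the sweeper still gripped and pressing. The three scraps are in the bay, the foot is against the tray wall, and the pointer is in the green.

**Scraps:** I swept all three in with the sweeper in one stroke. The last camera check puts them about 32–66 mm inside the mouth, and they did not move afterwards.

**Foot:** I pushed it about 175 mm with the sweeper. On the way I shifted it sideways about 2.7 mm in total to centre it. The gap from foot edge to right blue mark measured 2.1–2.6 mm, where a centred foot gives 2.0. The left mark was hidden by the gripper, so that side is not directly measured.

**Pressing:** The pointer travel read 10.35 mm in two readings a second apart (green is 8–18 mm). It stays nearer the white end than the middle, because the force rose unexpectedly when I tried to go further. The red was never reached.

**What disagreed:**
- **Resistance near 10.5 mm:** Pushing past about 10.5 mm raised the force to about 19 N instead of the 8 N the spring should give. I did not find the cause; it may be sticking in the tray slide.
- **Final force:** After backing off slightly, the push reads about 6 N, against about 7.8 N expected at that travel. It is steady, but not fully explained.
- **Camera views of the pointer:** The scene and side cameras put it at different places within the green. I relied on the change from its rest position and on the arm position, which agree.

The speculum, clamp and vent lid look unmoved in the last side picture.

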